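# Charge the grinding flask and hold it down in its spring cradle

## Robot

A 6-joint arm with a two-finger parallel gripper is mounted at the origin on a cart in front of the work surface, level with it; the furniture and walls round the work are solid. World frame = base frame: x ahead of the robot, y to its left, z up, the work surface at z = 0. Lengths are in mm, angles in degrees, forces in N, time in s.
With the tool pointing down it reaches from about 250 to 800 mm from the base axis. Payload 3.9 kg.
Tool frame: the origin (TCP) lies midway between the tips of the shut fingers; the grasp point (between the pads) lies 19 mm behind it; z points along the fingers, y is the line along which they close (so a half turn about z gives the same grasp; the last joint's range is limited). The gripper opens to 85 mm and grips with 20 to 120 N. Pads are 22 mm wide; open, the fingers measure 114 mm over their backs; the gripper's body (76 mm by 85 mm) begins 54 mm behind the grasp point. The pads swing forward as they close: fully open they stand 13 mm farther back than shut.
Start: joints at [-66.692, 14.897, -7.913, 67.191, 0, 90], TCP at [207.723, -482.148, 231.304] pointing down, gripper open.
Joint ranges: [-159.42, 159.42], [-47.68, 98.78], [-73.54, 78.23], [-108.79, 121.32], [-90, 84.71], [-180, 180]. Speed limits (degrees/s): [147.25, 147.25, 180, 180, 180, 180].

## Interface

Orientations are given as [roll, pitch, yaw] about the fixed x, y, z axes, in that order (R = Rz(yaw) Ry(pitch) Rx(roll)).
In Python, from bench import monitor, optics, workorder gives the robot as it stands.
- The arm moves only by the tool servo_tool, never from a script. Its argument "steps" is a list of rows, each an object of numbers: "jaw": the finger opening in m, from 0 to 0.0854; "dx", "dy", "dz": the shift along the tool's x, y, z in m; "turn": the turn about the tool's z in rad. A call has 1 to 5 rows; each row shifts and turns the commanded pose from where the row before left it, along the tool's axes as they then stand; what a row does not reach is not made up. A row lasts 1/10 s, in which the tool goes at most 50 mm and 8.59 degrees, less where a joint would pass 70% of its speed; a pose out of reach is approached as far as the arm can. A call with a gripper value outside its range is refused whole. The fingers move at their own pace and stop on an object; "newtons" is the grip in N (left out, the last holds). Time passes only in rows, so rows that do not move let the fingers close. It gives the time, the measured TCP pose, the force, the opening and the grip force at its end, in the units of the state.
- monitor.observe(): the state, without advancing time (a new reading comes with each control period).
- optics.grab_frame(name): name is "side" or "top" or "wrist"; returns a dict with "pixels" (420x560x3 uint8, red, green, blue), "vfov" (degrees; the focal length in pixels is half the picture's height over the tangent of half this angle, whatever the lens; pixels are square), "cx", "cy" (the principal point, pixels), "R" (3x3) and "t" (3): a world point X has camera coordinates R X + t. Camera axes: x right, y down, z forward; pixel columns grow to the right and rows downward; lengths in mm; the calibration is good to about 2 mm. A picture is of the moment at which its call begins. There is no depth.
- workorder.finish_job(): hands the job in; it is judged then, once.
The state is a dict: "time_s": time; "q": joint angles; "dq": joint speeds; "tau": joint torques, N m; "tcp_pos": TCP position; "tool_rot": TCP orientation; "contact_force": force on the tool from outside, world axes, zero at the start; "ft_torque": the same for the moment, N m; "grip_width": finger opening in mm; "grip_force": force on a finger pad.
Only numpy, scipy, OpenCV 4.12 (cv2) and the standard library are available. Lean on these libraries where they do the work, as an engineer would, in place of code of your own. Each camera call takes 0.05 s, during which the arm holds its last target. There are 200 camera calls.

## Task

Pour all five grinding balls from the handled cup into the round flask and set the cup back down upright on the table. Then lift the flask over to the spring cradle, seat it upright in the sprung ring, press it down until the ring is fully down, and finish while still gripping the flask and holding it pressed down, so that I can fit the retaining clip. Leave the tape roll, the battery and the vial alone.

Things in the scene. Friction and masses are not known exactly. Their poses are not given: they have to be found in the camera images.
- cup: Metal cup with the balls, on the table; origin at the centre of its underside, z up. Slightly conical: outer radius 20 mm at the foot, 27 mm at the rim, 50 mm high, wall 3 mm, floor 4 mm; 0.12 kg. A black bar handle rises from its side, leaning outwards in the cup's +x direction. To empty it, tip it towards -x, a little beyond level.
- cup_handle (a point): point on the centre line of the cup's bar handle, 81 mm above the cup's underside and 56 mm from its axis; axes as the cup's. The bar is straight and flat-sided, 14 mm wide (along the cup's y), 12 mm thick; it leans 25 degrees outwards (towards the cup's +x) from upright and ends 18 mm beyond this point, 98 mm above the underside.
- cup_lip (a point): point on the outer edge of the cup's rim opposite the handle (27 mm from the axis, 50 mm above the underside), over which it pours
- flask: Round-bottomed steel flask, upright in the cork ring; origin at the lowest point of its axis, z along the axis to the mouth. Belly an 84 mm ball centred 41 mm up; straight round neck of 56 mm outer and 50 mm inner diameter from 72 to 112 mm up, open at the top; 0.22 kg empty.
- flask_mouth (a point): centre of the flask's open mouth, 112 mm above its origin
- flask_belly (a point): centre of the flask's belly, 41 mm above its origin
- cork_ring: Cork ring fixed to the table, in which the flask stands at first: outer diameter 90 mm, hole 60 mm, 22 mm high; origin at the centre of its underside. The flask's lowest point is about 9 mm above the table there.
- cradle: Spring cradle fixed to the table: base plate 156 x 156 mm, 12 mm high, with three posts 60 mm from the centre, 66 mm high, that guide the sprung ring; origin at the centre of its underside.
- ring_seat (a point): centre of the upper face of the cradle's sprung ring, 54 mm above the table while the ring is up; the ring has a 66 mm hole and 92 mm outer diameter. A flask seated upright in it has its lowest point about 17 mm below this point.
- sprung_ring (a joint): how far the ring is pressed down, in m: 0 = up, 0.018 = fully down on its stop. The springs push up with 6 N at 0 and 17 N at the stop; the loaded flask alone does not press it down.
- ball1_center (a point): centre of grinding ball 1 of 5: white ceramic ball, 15 mm across, 11 g, in the cup at first
- ball2_center (a point): centre of grinding ball 2 of 5: white ceramic ball, 15 mm across, 11 g, in the cup at first
- ball3_center (a point): centre of grinding ball 3 of 5: white ceramic ball, 15 mm across, 11 g, in the cup at first
- ball4_center (a point): centre of grinding ball 4 of 5: white ceramic ball, 15 mm across, 11 g, in the cup at first
- ball5_center (a point): centre of grinding ball 5 of 5: white ceramic ball, 15 mm across, 11 g, in the cup at first
- tape_roll: bystander to be left alone: roll of black tape lying flat, 62 x 60 x 19 mm; origin at the centre of its underside
- block_battery: bystander to be left alone: small block battery lying flat, 26 x 50 x 18 mm; origin at the centre of its underside
- vial: bystander to be left alone: small vial with a cap lying on its side, 22 x 52 x 22 mm; origin at the centre of its underside
There are look-alikes about, which are no part of the job. Several things have the shape of the cup; the one meant has the colours described above.

How it is judged (in metres and radians):
On the way, in this order (a step that is already met when the one before it is completed fails the run):
1. all five balls are in the flask, the ring of the cradle still up (distance between each of ball1_center, ball2_center, ball3_center, ball4_center, ball5_center and flask_belly below 0.045 m and value of joint sprung_ring below 0.006 m), for 0.2 s.
2. the cup stands upright on the table, let go, and the balls are still in the flask (distance between each of ball1_center, ball2_center, ball3_center, ball4_center, ball5_center and flask_belly below 0.045 m and angle between cup's own z axis and vertical below 0.15 rad and height (world z) of cup between -0.008 and 0.008 m and contact force between the fingers and cup below 0.05 N and linear speed of cup below 0.02 m/s), for 0.2 s.
At the end, for the whole second after the job is handed in: The fingers hold the flask, upright within 0.15 rad and centred within 7 mm in the sprung ring, and keep the ring pressed down by more than 13 mm of its 18 mm, pushing on it with more than 8 N; all five balls are in the flask's belly; the cup stands upright on the table, let go (value of joint sprung_ring above 0.013 m and contact force between flask and cradle above 8 N and contact force between the fingers and flask above 2 N and angle between each of flask, cup's own z axis and vertical below 0.15 rad and horizontal distance between flask_belly and ring_seat below 0.007 m and z of flask in the frame of ring_seat below -0.011 m and distance between each of ball1_center, ball2_center, ball3_center, ball4_center, ball5_center and flask_belly below 0.045 m and height (world z) of cup between -0.008 and 0.008 m and contact force between the fingers and cup below 0.05 N); the arm keeps its last pose, push and grip.
It fails at once if the tape roll is moved by more than 30 mm (distance of tape_roll from where it was at the start of the episode above 0.03 m).
It fails at once if the block battery is moved by more than 30 mm (distance of block_battery from where it was at the start of the episode above 0.03 m).
It fails at once if the vial is moved by more than 30 mm (distance of vial from where it was at the start of the episode above 0.03 m).
It also fails if it takes over 72 s, if anything falls off the work surface, if the arm or the gripper's body presses on something with over 40 N, if the wrist force passes 120 N, or if a joint passes its speed limit or range.

## Working session

There is one attempt and no reset: what is moved stays moved. The work goes in short steps, Python scripts to look and compute and a tool call to move; the robot and the scene stay as the last step left them, time stands still between calls to the robot, and variables do not carry over. Pictures are saved under pics/ and viewed, at most 10 in all, crops included, and the job is handed in when it is done.

Besides the shell and the picture viewer there is one more tool, called after ">>>" by a JSON object that holds its "op" and its "data". servo_tool: Moves the arm, as the interface text tells. Its arguments: {"type":"object","properties":{"steps":{"type":"array","items":{"type":"object","properties":{"jaw":{"type":"number"},"dx":{"type":"number"},"dy":{"type":"number"},"dz":{"type":"number"},"turn":{"type":"number"}}}},"newtons":{"type":"number"}},"required":["steps"]}

```bash
ls; mkdir -p pics; cat > h.py <<'E'
import numpy as np, cv2
from bench import monitor, optics, workorder
def grab(n,save=None):
    f=optics.grab_frame(n)
    if save: cv2.imwrite(f'pics/{save}.png',f['pixels'][:,:,::-1])
    return f
def ray(f,u,v):
    F=f['pixels'].shape[0]/2/np.tan(np.radians(f['vfov']/2))
    R=np.array(f['R']);t=np.array(f['t'])
    return -R.T@t, R.T@np.array([(u-f['cx'])/F,(v-f['cy'])/F,1.])
def onz(f,u,v,z):
    c,d=ray(f,u,v); return c+d*(z-c[2])/d[2]
def proj(f,X):
    F=f['pixels'].shape[0]/2/np.tan(np.radians(f['vfov']/2))
    p=np.array(f['R'])@np.array(X,float)+np.array(f['t']); return np.array([f['cx']+F*p[0]/p[2],f['cy']+F*p[1]/p[2]])
E
python3 - <<'E'
from h import *
a=grab('top','top');b=grab('side','side')
import pickle;pickle.dump((a,b),open('f.pkl','wb'))
for f in(a,b):print(ray(f,280,210),f['vfov'],f['cx'],f['cy'])
cv2.imwrite('pics/both.png',cv2.resize(np.hstack([a['pixels'],b['pixels']])[:,:,::-1],None,fx=.7,fy=.7))
print(monitor.observe())
E
```

```text
pics
(array([ 488.48140726,   22.79626737, 1312.47460123]), array([ 0.04713942, -0.00480589, -0.99907407])) 55.51026280516301 278.2122231419179 202.28110490971002
(array([ 603.64331481, -906.91580984,  473.8251157 ]), array([-0.05538149,  0.92685724, -0.37136822])) 51.436522074269966 277.0543341214724 210.17722228447624
{'time_s': 0.1, 'q': array([-6.66927978e+01,  1.49310468e+01, -7.97821165e+00,  6.71905028e+01,
       -6.66024863e-04,  8.99989374e+01]), 'dq': array([-0.08905087, -0.09501071,  0.10742278, -0.00770723, -0.0700942 ,
        0.08314898]), 'tau': array([-2.87504190e-05, -4.06507909e+01,  2.54527742e+01,  1.01290253e-02,
        5.78671984e-05, -7.65448164e-06]), 'tcp_pos': array([ 207.47584893, -481.59629921,  230.55760987]), 'tool_rot': array([-1.79900239e+02,  6.64173655e-04,  2.33082660e+01]), 'contact_force': array([ 0.62472672, -0.11080368,  0.42151325]), 'ft_torque': array([ 0.02896686, -0.05138144, -0.07661127]), 'grip_force': 0.0, 'grip_width': 85.49533860668727}
```

View pics/top.png

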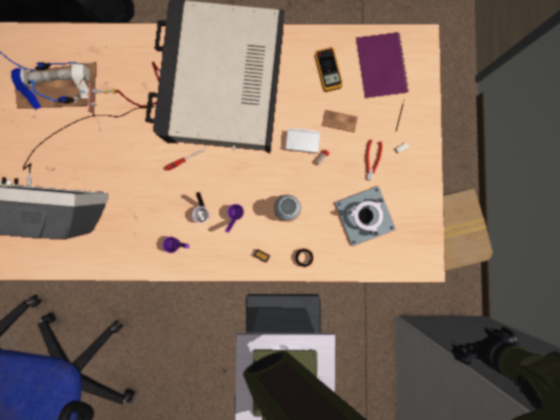

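View pics/side.png

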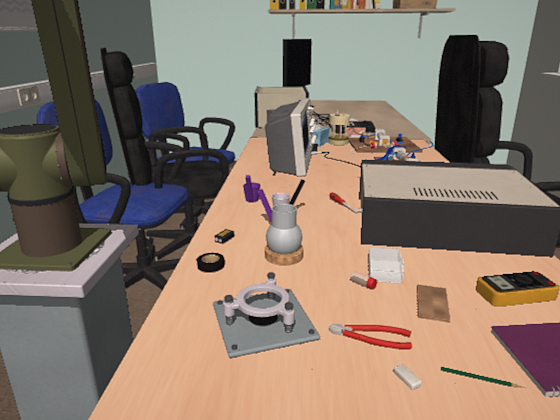

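```bash
python3 - <<'E'
from h import *
import pickle;a,b=pickle.load(open('f.pkl','rb'))
A=a['pixels'][:,:,::-1];B=b['pixels'][:,:,::-1]
c1=cv2.resize(A[170:290,150:410],(780,360),interpolation=cv2.INTER_CUBIC)
c2=cv2.resize(B[165:285,230:330],(200*1,240),interpolation=cv2.INTER_CUBIC)
c3=cv2.resize(B[260:370,200:330],(284,240),interpolation=cv2.INTER_CUBIC)
im=np.zeros((600,780,3),np.uint8);im[:360]=c1;im[360:,:200]=c2;im[360:,210:494]=c3
cv2.imwrite('pics/crop.png',im)
for n,u,v,z in [('cup rim',200,214,50),('handle',200,198,90),('flask',287,208,120),('cradle ring',367,215,54),('purple1',235,212,50),('purple2',172,244,50),('tape',304,258,15),('batt',261,256,15),('box corner',270,148,120),('box left',155,143,120),('monitor',105,200,100)]:
  print(n,onz(a,u,v,z).round(),proj(b,onz(a,u,v,z)).round())
E
```

```text
cup rim [534. 270.  50.] [280. 195.]
handle [582. 263.  90.] [297. 182.]
flask [551.  -4. 120.] [281. 207.]
cradle ring [ 533. -258.   54.] [262. 294.]
purple1 [541. 159.  50.] [280. 209.]
purple2 [440. 356.  50.] [251. 184.]
tape [395. -61.  15.] [209. 259.]
batt [401.  77.  15.] [223. 233.]
box corner [732.  48. 120.] [360. 200.]
box left [746. 396. 120.] [352. 160.]
monitor [574. 550. 100.] [297. 153.]
```

View pics/crop.png

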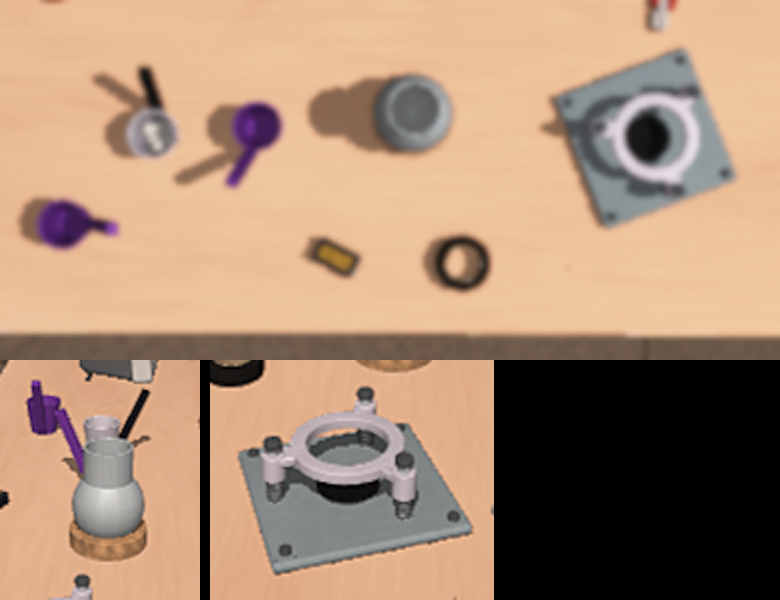

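The top view shows the grey cup at about px (200,214), with its black handle tip near (199,194). The flask is at (287,208), the cradle ring at (367,215), and the two purple cups are the look-alikes. I'm moving above the cup to measure it from closer.

>>> {"op": "servo_tool", "data": {"steps": [{"dx": 0.03,"dy": -0.025},{"dx": 0.038,"dy": -0.032},{"dx": 0.038,"dy": -0.032},{"dx": 0.038,"dy": -0.032},{"dx": 0.038,"dy": -0.032}]}}

```text
invalid input
```

>>> {"op": "servo_tool", "data": {"steps": [{"dx": 0.038,"dy": -0.032},{"dx": 0.038,"dy": -0.032},{"dx": 0.038,"dy": -0.032},{"dx": 0.038,"dy": -0.032},{"dx": 0.038,"dy": -0.032}]}}

```text
invalid input
```

>>> {"op": "servo_tool", "data": {"steps": [{"dx": 0.038,"dy": -0.032},{"dx": 0.038,"dy": -0.032},{"dx": 0.038,"dy": -0.032},{"dx": 0.038,"dy": -0.032},{"turn": 0.12}]}}

```text
invalid input
```

>>> {"op": "servo_tool", "data": {"steps": [{"turn": 0.12},{"turn": 0.12},{"turn": 0.12},{},{}]}}

```text
invalid input
```

```bash
python3 - <<'E'
from h import *
w=grab('wrist','w1')
import pickle;pickle.dump(w,open('w1.pkl','wb'))
s=monitor.observe();print(s['tcp_pos'],s['tool_rot'],s['contact_force'],ray(w,280,210),w['vfov'])
E
```

```text
[ 207.51695418 -481.67178789  230.64969889] [-1.79911252e+02 -1.81061939e-03  2.33054931e+01] [-0.19468736  1.33777543  0.22745832] (array([ 273.98472435, -454.62978691,  373.99372091]), array([-0.27709862, -0.10593789, -0.95517316])) 67.3714924845351
```

View pics/w1.png

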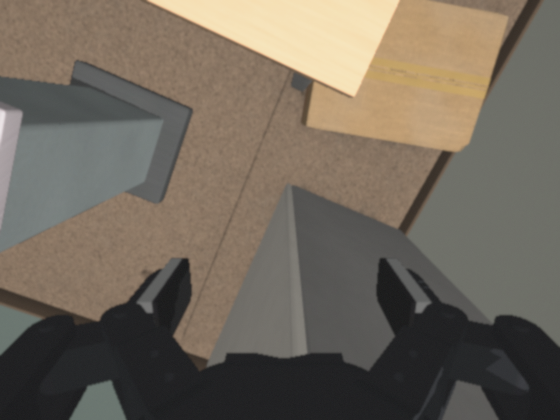

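The moves were refused and the arm hasn't moved, so this picture only shows the floor beside the table. I'll retry one row with every key given.

>>> {"op": "servo_tool", "data": {"steps": [{"dx": 0.03,"dy": -0.025,"dz": 0,"turn": 0,"jaw": 0.085}], "newtons": 20}}

```text
time_s: 0.25
tcp_pos: [224.9, -450.2, 230.7]
tool_rot: [179.9, 0.1, 23.1]
contact_force: [1.4, 1.2, 0.5]
grip_width: 84.9
grip_force: 0.0
```

>>> {"op": "servo_tool", "data": {"steps": [{"dx": 0.038,"dy": -0.032,"dz": 0,"turn": 0,"jaw": 0.085},{"dx": 0.038,"dy": -0.032,"dz": 0,"turn": 0,"jaw": 0.085},{"dx": 0.038,"dy": -0.032,"dz": 0,"turn": 0,"jaw": 0.085},{"dx": 0.038,"dy": -0.032,"dz": 0,"turn": 0,"jaw": 0.085},{"dx": 0.038,"dy": -0.032,"dz": 0,"turn": 0,"jaw": 0.085}], "newtons": 20}}

```text
time_s: 0.75
tcp_pos: [336.9, -223.4, 231.2]
tool_rot: [180.0, -0.0, 23.3]
contact_force: [-0.2, -0.6, -1.6]
grip_width: 85.4
grip_force: 0.0
```

>>> {"op": "servo_tool", "data": {"steps": [{"dx": 0.038,"dy": -0.032,"dz": 0,"turn": 0,"jaw": 0.085},{"dx": 0.038,"dy": -0.032,"dz": 0,"turn": 0,"jaw": 0.085},{"dx": 0.038,"dy": -0.032,"dz": 0,"turn": 0,"jaw": 0.085},{"dx": 0.038,"dy": -0.032,"dz": 0,"turn": 0,"jaw": 0.085},{"dx": 0.038,"dy": -0.032,"dz": 0,"turn": 0,"jaw": 0.085}], "newtons": 20}}

```text
time_s: 1.25
tcp_pos: [448.1, -1.0, 231.3]
tool_rot: [180.0, -0.0, 23.3]
contact_force: [0.7, -1.1, -1.0]
grip_width: 84.8
grip_force: 0.0
```

>>> {"op": "servo_tool", "data": {"steps": [{"dx": 0.038,"dy": -0.032,"dz": 0,"turn": 0,"jaw": 0.085},{"dx": 0.038,"dy": -0.032,"dz": 0,"turn": 0,"jaw": 0.085},{"dx": 0.038,"dy": -0.032,"dz": 0,"turn": 0,"jaw": 0.085},{"dx": 0.0,"dy": 0,"dz": 0,"turn": 0.12,"jaw": 0.085},{"dx": 0,"dy": 0,"dz": 0,"turn": 0.12,"jaw": 0.085}], "newtons": 20}}

```text
time_s: 1.75
tcp_pos: [518.8, 113.0, 230.4]
tool_rot: [-178.9, 0.1, 11.6]
contact_force: [0.6, -0.8, -0.0]
grip_width: 85.1
grip_force: 0.0
```

>>> {"op": "servo_tool", "data": {"steps": [{"dx": 0,"dy": 0,"dz": 0,"turn": 0.12,"jaw": 0.085},{"dx": 0,"dy": 0,"dz": 0,"turn": 0.12,"jaw": 0.085},{"dx": 0,"dy": 0,"dz": 0,"turn": 0,"jaw": 0.085},{"dx": 0,"dy": 0,"dz": 0,"turn": 0,"jaw": 0.085}], "newtons": 20}}

```text
time_s: 2.15
tcp_pos: [523.6, 47.6, 231.0]
tool_rot: [-176.0, 0.6, 2.8]
contact_force: [0.2, 0.5, -0.8]
grip_width: 85.0
grip_force: 0.0
```

```bash
python3 - <<'E'
from h import *
w=grab('wrist','w2')
import pickle;pickle.dump(w,open('w2.pkl','wb'))
s=monitor.observe();print(s['tcp_pos'],s['tool_rot'],s['q'],ray(w,280,210))
E
```

```text
[523.65210612  48.33163129 231.13990847] [-175.9740965     0.53227638    2.88011468] [  2.82204986  15.36466027  -7.40934672  67.76235561   4.02536202
 179.94179409] (array([597.6657387 ,  40.04081814, 373.4464769 ]), array([-0.30843314,  0.06274395, -0.94936528]))
```

View pics/w2.png

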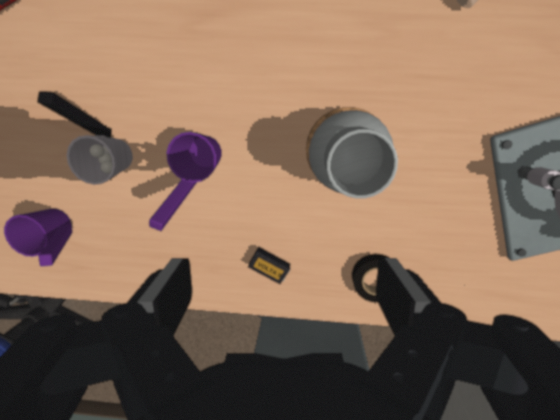

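The wrist view shows the cup rim at about (100,158) and the handle from (107,132) to (43,97). The flask mouth is at (362,162). The turn ran joint 6 into its limit, which tilted the tool by 4 degrees. I'll unwind it and touch the opposite limit to cancel the tilt, and work out positions meanwhile.

>>> {"op": "servo_tool", "data": {"steps": [{"dx": 0,"dy": 0,"dz": 0,"turn": -0.149,"jaw": 0.085},{"dx": 0,"dy": 0,"dz": 0,"turn": -0.149,"jaw": 0.085},{"dx": 0,"dy": 0,"dz": 0,"turn": -0.149,"jaw": 0.085},{"dx": 0,"dy": 0,"dz": 0,"turn": -0.149,"jaw": 0.085},{"dx": 0,"dy": 0,"dz": 0,"turn": -0.149,"jaw": 0.085}], "newtons": 20}}

```text
time_s: 2.7
tcp_pos: [523.6, 49.7, 231.3]
tool_rot: [-176.7, -2.4, 46.0]
contact_force: [0.5, 1.1, -0.0]
grip_width: 85.0
grip_force: 0.0
```

>>> {"op": "servo_tool", "data": {"steps": [{"dx": 0,"dy": 0,"dz": 0,"turn": -0.149,"jaw": 0.085},{"dx": 0,"dy": 0,"dz": 0,"turn": -0.149,"jaw": 0.085},{"dx": 0,"dy": 0,"dz": 0,"turn": -0.149,"jaw": 0.085},{"dx": 0,"dy": 0,"dz": 0,"turn": -0.149,"jaw": 0.085},{"dx": 0,"dy": 0,"dz": 0,"turn": -0.149,"jaw": 0.085}], "newtons": 20}}

```text
time_s: 3.2
tcp_pos: [523.6, 49.7, 231.3]
tool_rot: [-179.2, -4.0, 88.7]
contact_force: [0.5, 0.2, 0.0]
grip_width: 85.1
grip_force: 0.0
```

>>> {"op": "servo_tool", "data": {"steps": [{"dx": 0,"dy": 0,"dz": 0,"turn": -0.149,"jaw": 0.085},{"dx": 0,"dy": 0,"dz": 0,"turn": -0.149,"jaw": 0.085},{"dx": 0,"dy": 0,"dz": 0,"turn": -0.149,"jaw": 0.085},{"dx": 0,"dy": 0,"dz": 0,"turn": -0.149,"jaw": 0.085},{"dx": 0,"dy": 0,"dz": 0,"turn": -0.149,"jaw": 0.085}], "newtons": 20}}

```text
time_s: 3.7
tcp_pos: [523.6, 49.7, 231.3]
tool_rot: [177.9, -3.5, 131.5]
contact_force: [-0.8, -0.5, 0.1]
grip_width: 84.9
grip_force: 0.0
```

>>> {"op": "servo_tool", "data": {"steps": [{"dx": 0,"dy": 0,"dz": 0,"turn": -0.149,"jaw": 0.085},{"dx": 0,"dy": 0,"dz": 0,"turn": -0.149,"jaw": 0.085},{"dx": 0,"dy": 0,"dz": 0,"turn": -0.149,"jaw": 0.085},{"dx": 0,"dy": 0,"dz": 0,"turn": -0.149,"jaw": 0.085},{"dx": 0,"dy": 0,"dz": 0,"turn": -0.149,"jaw": 0.085}], "newtons": 20}}

```text
time_s: 4.2
tcp_pos: [523.6, 49.7, 231.3]
tool_rot: [176.1, -1.1, 174.1]
contact_force: [-0.1, -0.2, 0.3]
grip_width: 84.9
grip_force: 0.0
```

```bash
python3 - <<'E'
from h import *
import pickle;a,b=pickle.load(open('f.pkl','rb'));w=pickle.load(open('w2.pkl','rb'))
def tri(f,p,g,q):
    A=[];B=[]
    for F,(u,v) in((f,p),(g,q)):
        c,d=ray(F,u,v);d/=np.linalg.norm(d);P=np.eye(3)-np.outer(d,d);A.append(P);B.append(P@c)
    return np.linalg.solve(sum(A),sum(B))
for n,(u,v),(u2,v2),z in [('rim',(200.3,214.3),(100,158),50),('tip',(198.7,194),(43,97),97),('base',(202.5,204.5),(107,133),48),('mouth',(288,207),(362,163),121)]:
    print(n,onz(a,u,v,z).round(1),onz(w,u2,v2,z).round(1),tri(a,(u,v),w,(u2,v2)).round(1))
# flask/neck in side, ring in side
print('mouth in side', proj(b,onz(w,362,163,121)))
hsv=cv2.cvtColor(a['pixels'],cv2.COLOR_RGB2HSV)
# ring pale pink in top
for z,(u,v) in [(54,(367.5,214.8)),(54,(367,216))]: print('ring',onz(a,u,v,z))
# ring from side: ellipse centre in crop c3 (scale 284/130): (348,450-360..)
s=284/130; print('ring side',onz(b,200+(348-210)/s,260+(446-360)/s,54))
s=monitor.observe();print(s['tcp_pos'],s['tool_rot'],s['q'])
E
```

```text
rim [533.5 268.8  50. ] [537.7 257.1  50. ] [533.8 273.2  26.5]
tip [593.8 265.6  97. ] [597.3 270.7  97. ] [595.3 264.6 103.8]
base [564.7 262.8  48. ] [564.2 247.4  48. ] [563.8 267.3  18.5]
mouth [553.8  -6.8 121. ] [559.3  -6.6 121. ] [555.7  -8.5 103.9]
mouth in side [284.2273873  206.78977061]
ring [ 533.73943603 -259.31491902   54.        ]
ring [ 529.94840242 -257.69572254   54.        ]
ring side [ 536.6839762 -272.7099954   54.       ]
[523.57083019  49.70017194 231.28528845] [176.10915097  -1.13214943 174.14557415] [ 2.97574578 15.35387058 -7.40186832 67.76481714  4.01845287  8.85036646]
```

>>> {"op": "servo_tool", "data": {"steps": [{"dx": 0,"dy": 0,"dz": 0,"turn": -0.149,"jaw": 0.085},{"dx": 0,"dy": 0,"dz": 0,"turn": -0.149,"jaw": 0.085},{"dx": 0,"dy": 0,"dz": 0,"turn": -0.149,"jaw": 0.085},{"dx": 0,"dy": 0,"dz": 0,"turn": -0.149,"jaw": 0.085},{"dx": 0,"dy": 0,"dz": 0,"turn": -0.149,"jaw": 0.085}], "newtons": 20}}

```text
time_s: 4.7
tcp_pos: [523.6, 49.7, 231.3]
tool_rot: [176.4, 1.8, -143.3]
contact_force: [-0.3, -0.5, 0.3]
grip_width: 85.0
grip_force: 0.0
```

>>> {"op": "servo_tool", "data": {"steps": [{"dx": 0,"dy": 0,"dz": 0,"turn": -0.149,"jaw": 0.085},{"dx": 0,"dy": 0,"dz": 0,"turn": -0.149,"jaw": 0.085},{"dx": 0,"dy": 0,"dz": 0,"turn": -0.149,"jaw": 0.085},{"dx": 0,"dy": 0,"dz": 0,"turn": -0.149,"jaw": 0.085},{"dx": 0,"dy": 0,"dz": 0,"turn": -0.149,"jaw": 0.085}], "newtons": 20}}

```text
time_s: 5.2
tcp_pos: [523.6, 49.7, 231.3]
tool_rot: [178.6, 3.8, -100.6]
contact_force: [-0.4, 0.1, 0.6]
grip_width: 84.8
grip_force: 0.0
```

>>> {"op": "servo_tool", "data": {"steps": [{"dx": 0,"dy": 0,"dz": 0,"turn": -0.149,"jaw": 0.085},{"dx": 0,"dy": 0,"dz": 0,"turn": -0.149,"jaw": 0.085},{"dx": 0,"dy": 0,"dz": 0,"turn": -0.149,"jaw": 0.085},{"dx": 0,"dy": 0,"dz": 0,"turn": -0.149,"jaw": 0.085},{"dx": 0,"dy": 0,"dz": 0,"turn": -0.149,"jaw": 0.085}], "newtons": 20}}

```text
time_s: 5.7
tcp_pos: [523.6, 49.7, 231.3]
tool_rot: [-178.5, 3.8, -57.8]
contact_force: [0.1, -0.6, -0.1]
grip_width: 85.1
grip_force: 0.0
```

>>> {"op": "servo_tool", "data": {"steps": [{"dx": 0,"dy": 0,"dz": 0,"turn": -0.149,"jaw": 0.085},{"dx": 0,"dy": 0,"dz": 0,"turn": -0.149,"jaw": 0.085},{"dx": 0,"dy": 0,"dz": 0,"turn": -0.149,"jaw": 0.085},{"dx": 0,"dy": 0,"dz": 0,"turn": -0.149,"jaw": 0.085},{"dx": 0,"dy": 0,"dz": 0,"turn": -0.149,"jaw": 0.085}], "newtons": 20}}

```text
time_s: 6.2
tcp_pos: [523.6, 49.7, 231.3]
tool_rot: [-176.3, 1.7, -15.1]
contact_force: [-0.2, -0.3, 0.1]
grip_width: 85.1
grip_force: 0.0
```

>>> {"op": "servo_tool", "data": {"steps": [{"dx": 0,"dy": 0,"dz": 0,"turn": -0.149,"jaw": 0.085},{"dx": 0,"dy": 0,"dz": 0,"turn": -0.149,"jaw": 0.085},{"dx": 0,"dy": 0,"dz": 0,"turn": -0.149,"jaw": 0.085}], "newtons": 20}}

```text
time_s: 6.5
tcp_pos: [520.4, 78.9, 231.1]
tool_rot: [-177.7, 0.0, 7.2]
contact_force: [0.7, 1.1, 0.1]
grip_width: 85.1
grip_force: 0.0
```

```bash
python3 - <<'E'
from h import *
s=monitor.observe();print(s['tcp_pos'],s['tool_rot'],s['q'])
E
```

```text
[520.36553953  78.93313607 231.13395099] [-1.77650224e+02  2.00346078e-02  7.19659449e+00] [   7.19513107   15.03669307   -7.78520853   67.19819306    2.34977506
 -180.00146466]
```

>>> {"op": "servo_tool", "data": {"steps": [{"dx": 0,"dy": 0,"dz": 0,"turn": -0.13,"jaw": 0.085},{"dx": 0,"dy": 0,"dz": 0,"turn": -0.13,"jaw": 0.085}], "newtons": 20}}

```text
time_s: 6.7
tcp_pos: [503.3, 146.9, 231.3]
tool_rot: [179.1, -0.4, 16.7]
contact_force: [0.4, 0.3, 1.2]
grip_width: 84.8
grip_force: 0.0
```

```bash
python3 - <<'E'
from h import *
s=monitor.observe();print(s['tcp_pos'],s['tool_rot'],s['q'])
E
```

```text
[503.26141661 146.88982716 231.3359645 ] [179.14933069  -0.35405976  16.73386593] [  16.79133576   14.55661335   -8.38409852   66.70608185   -0.85102401
 -179.94252493]
```

>>> {"op": "servo_tool", "data": {"steps": [{"dx": 0,"dy": 0,"dz": 0,"turn": 0.148,"jaw": 0.085},{"dx": 0,"dy": 0,"dz": 0,"turn": 0.148,"jaw": 0.085},{"dx": 0,"dy": 0,"dz": 0,"turn": 0.148,"jaw": 0.085},{"dx": 0,"dy": 0,"dz": 0,"turn": 0.148,"jaw": 0.085},{"dx": 0,"dy": 0,"dz": 0,"turn": 0.148,"jaw": 0.085}], "newtons": 20}}

```text
time_s: 7.2
tcp_pos: [502.9, 146.3, 231.3]
tool_rot: [179.6, -0.8, -26.1]
contact_force: [0.4, 0.3, 0.4]
grip_width: 85.2
grip_force: 0.0
```

>>> {"op": "servo_tool", "data": {"steps": [{"dx": 0,"dy": 0,"dz": 0,"turn": 0.148,"jaw": 0.085},{"dx": 0,"dy": 0,"dz": 0,"turn": 0.148,"jaw": 0.085},{"dx": 0,"dy": 0,"dz": 0,"turn": 0.148,"jaw": 0.085},{"dx": 0,"dy": 0,"dz": 0,"turn": 0.148,"jaw": 0.085},{"dx": 0,"dy": 0,"dz": 0,"turn": 0.148,"jaw": 0.085}], "newtons": 20}}

```text
time_s: 7.7
tcp_pos: [503.0, 146.1, 231.3]
tool_rot: [-179.8, -0.8, -68.5]
contact_force: [-0.2, -0.4, -1.2]
grip_width: 84.8
grip_force: 0.0
```

>>> {"op": "servo_tool", "data": {"steps": [{"dx": 0,"dy": 0,"dz": 0,"turn": 0.148,"jaw": 0.085},{"dx": 0,"dy": 0,"dz": 0,"turn": 0.148,"jaw": 0.085},{"dx": 0,"dy": 0,"dz": 0,"turn": 0.148,"jaw": 0.085},{"dx": 0,"dy": 0,"dz": 0,"turn": 0.148,"jaw": 0.085},{"dx": 0,"dy": 0,"dz": 0,"turn": 0.148,"jaw": 0.085}], "newtons": 20}}

```text
time_s: 8.2
tcp_pos: [502.9, 146.1, 231.3]
tool_rot: [-179.3, -0.4, -110.9]
contact_force: [0.6, 1.1, 0.1]
grip_width: 84.8
grip_force: 0.0
```

>>> {"op": "servo_tool", "data": {"steps": [{"dx": 0,"dy": 0,"dz": 0,"turn": 0.148,"jaw": 0.085},{"dx": 0,"dy": 0,"dz": 0,"turn": 0.148,"jaw": 0.085},{"dx": 0,"dy": 0,"dz": 0,"turn": 0.148,"jaw": 0.085},{"dx": 0,"dy": 0,"dz": 0,"turn": 0.148,"jaw": 0.085},{"dx": 0,"dy": 0,"dz": 0,"turn": 0.148,"jaw": 0.085}], "newtons": 20}}

```text
time_s: 8.7
tcp_pos: [503.0, 146.1, 231.3]
tool_rot: [-179.2, 0.2, -153.3]
contact_force: [0.1, 0.2, -0.4]
grip_width: 85.1
grip_force: 0.0
```

>>> {"op": "servo_tool", "data": {"steps": [{"dx": 0,"dy": 0,"dz": 0,"turn": 0.148,"jaw": 0.085},{"dx": 0,"dy": 0,"dz": 0,"turn": 0.148,"jaw": 0.085},{"dx": 0,"dy": 0,"dz": 0,"turn": 0.148,"jaw": 0.085},{"dx": 0,"dy": 0,"dz": 0,"turn": 0,"jaw": 0.085}], "newtons": 20}}

```text
time_s: 9.1
tcp_pos: [503.0, 146.0, 231.3]
tool_rot: [-179.3, 0.5, -178.4]
contact_force: [-0.1, -0.5, 0.4]
grip_width: 85.1
grip_force: 0.0
```

>>> {"op": "servo_tool", "data": {"steps": [{"dx": -0.01,"dy": 0.039,"dz": 0,"turn": 0,"jaw": 0.085},{"dx": -0.01,"dy": 0.039,"dz": 0,"turn": 0,"jaw": 0.085},{"dx": -0.01,"dy": 0.039,"dz": 0,"turn": 0,"jaw": 0.085},{"dx": 0,"dy": 0,"dz": 0,"turn": 0,"jaw": 0.06},{"dx": 0,"dy": 0,"dz": 0,"turn": 0,"jaw": 0.04}], "newtons": 20}}

```text
time_s: 9.6
tcp_pos: [529.9, 263.8, 229.6]
tool_rot: [-179.3, 0.5, -178.3]
contact_force: [-0.7, -0.8, -0.8]
grip_width: 58.9
grip_force: 0.0
```

```bash
python3 - <<'E'
from h import *
w=grab('wrist','w3')
import pickle;pickle.dump(w,open('w3.pkl','wb'))
s=monitor.observe();print(s['tcp_pos'],s['tool_rot'],s['q'],ray(w,280,210))
E
```

```text
[529.81520517 262.75381278 229.79790495] [-179.25107169    0.44938169 -178.36448701] [26.84920532 21.44624626  1.4413238  69.90757038 -0.86900466 25.21596576] (array([457.76548231, 262.23224898, 372.47033459]), array([ 0.30493869, -0.01599519, -0.95242784]))
```

View pics/w3.png

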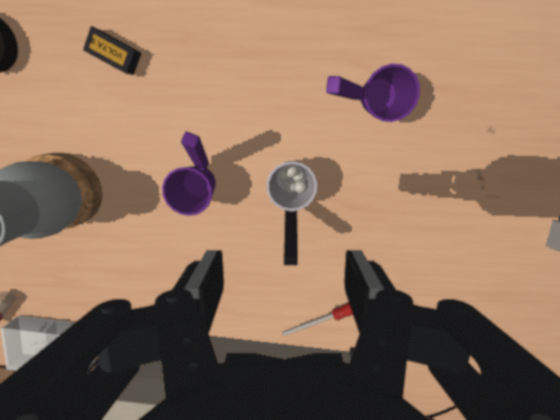

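The cup rim centre is at (292,186). The handle runs straight down the picture from (291,212) to its tip near (291,262), pointing along the tool's closing plane.

```bash
python3 - <<'E'
from h import *
import pickle;w=pickle.load(open('w3.pkl','rb'));a,b=pickle.load(open('f.pkl','rb'))
P=w['pixels'];m=(P.max(2)<45).astype(np.uint8);m[:205]=0;m[270:]=0;m[:,:270]=0;m[:,315:]=0
ys,xs=np.nonzero(m);print(xs.min(),xs.max(),ys.min(),ys.max())
for y in range(ys.min(),ys.max()+1,6):print(y,xs[ys==y].min(),xs[ys==y].max())
for n,u,v,z in[('rim',292,186,50),('tip',291,262,96),('base',291,212,40)]:print(n,onz(w,u,v,z).round(1))
# flask in top: low saturation gray; fit circle to mouth etc; refine flask, ring by side
hs=cv2.cvtColor(a['pixels'],cv2.COLOR_RGB2HSV);g=(hs[...,1]<60).astype(np.uint8)
g2=np.zeros_like(g);g2[185:235,265:310]=g[185:235,265:310]
ys,xs=np.nonzero(g2);print('flask blob',xs.min(),xs.max(),ys.min(),ys.max(),onz(a,(xs.min()+xs.max())/2,(ys.min()+ys.max())/2,60))
E
```

```text
285 295 212 263
212 287 294
218 287 295
224 286 295
230 286 295
236 286 295
242 286 295
248 286 295
254 286 295
260 286 295
rim [534.1 268.7  50. ]
tip [598.8 269.6  96. ]
base [566.1 268.9  40. ]
flask blob 275 300 195 219 [557.10330347  -6.76930952  60.        ]
```

>>> {"op": "servo_tool", "data": {"steps": [{"dx": -0.031,"dy": 0.002,"dz": 0,"turn": 0,"jaw": 0.04},{"dx": -0.031,"dy": 0.002,"dz": 0,"turn": 0,"jaw": 0.04},{"dx": 0,"dy": 0,"dz": 0.04,"turn": 0,"jaw": 0.04},{"dx": 0,"dy": 0,"dz": 0.04,"turn": 0,"jaw": 0.04},{"dx": 0,"dy": 0,"dz": 0,"turn": 0,"jaw": 0.04}], "newtons": 20}}

```text
time_s: 10.15
tcp_pos: [588.5, 263.6, 144.7]
tool_rot: [-179.0, -0.2, -178.6]
contact_force: [-0.4, -0.1, -1.0]
grip_width: 40.1
grip_force: 0.0
```

```bash
python3 - <<'E'
from h import *
w=grab('wrist');P=w['pixels'];s=monitor.observe();print(s['tcp_pos'],s['tool_rot'])
T=s['tcp_pos']
print('expected handle tip top px',proj(w,[598,269,97]),'grip pt',proj(w,[590.5,269,81]),'tcp axis at z97',proj(w,[T[0],T[1],97]))
m=(P.max(2)<45).astype(np.uint8)
n,l,st,c=cv2.connectedComponentsWithStats(m)
for i in range(1,n):
    if st[i,4]>150:print(st[i],c[i].round())
cv2.imwrite('pics/w4.png',P[:,:,::-1])
E
```

```text
[590.30207014 264.67165345 148.12936381] [-1.79115689e+02  9.60977156e-02 -1.78579129e+02]
expected handle tip top px [295.07740425 241.31273145] grip pt [295.06681685 222.3724478 ] tcp axis at z97 [288.79449326 230.08647262]
[ 287  174   18   71 1123] [295. 211.]
[    0   249   560   171 49462] [284. 364.]
```

>>> {"op": "servo_tool", "data": {"steps": [{"dx": 0,"dy": 0.002,"dz": 0.02,"turn": 0,"jaw": 0.04},{"dx": 0,"dy": 0,"dz": 0.02,"turn": 0,"jaw": 0.04},{"dx": 0,"dy": 0,"dz": 0,"turn": 0,"jaw": 0.04},{"dx": 0,"dy": 0,"dz": 0,"turn": 0,"jaw": 0.04}], "newtons": 20}}

```text
time_s: 10.6
tcp_pos: [594.3, 268.7, 113.0]
tool_rot: [-179.4, 0.6, -178.6]
contact_force: [0.1, -0.5, 0.1]
grip_width: 40.1
grip_force: 0.0
```

>>> {"op": "servo_tool", "data": {"steps": [{"dx": 0.002,"dy": 0,"dz": 0.024,"turn": 0,"jaw": 0.04},{"dx": 0,"dy": 0,"dz": 0.024,"turn": 0,"jaw": 0.04},{"dx": 0,"dy": 0,"dz": 0,"turn": 0,"jaw": 0.04},{"dx": 0,"dy": 0,"dz": 0,"turn": 0,"jaw": 0.02},{"dx": 0,"dy": 0,"dz": 0,"turn": 0,"jaw": 0.008}], "newtons": 20}}

```text
time_s: 11.1
tcp_pos: [593.6, 268.9, 65.1]
tool_rot: [-179.4, 0.7, -178.6]
contact_force: [-0.0, -0.3, 1.2]
grip_width: 13.7
grip_force: 19.5
```

>>> {"op": "servo_tool", "data": {"steps": [{"dx": 0,"dy": 0,"dz": 0,"turn": 0,"jaw": 0.008},{"dx": 0,"dy": 0,"dz": 0,"turn": 0,"jaw": 0.008},{"dx": 0,"dy": 0,"dz": 0,"turn": 0,"jaw": 0.008}], "newtons": 20}}

```text
time_s: 11.4
tcp_pos: [594.0, 268.9, 64.9]
tool_rot: [-179.4, 0.8, -178.6]
contact_force: [0.9, 0.4, 7.3]
grip_width: 13.5
grip_force: 20.4
```

>>> {"op": "servo_tool", "data": {"steps": [{"dx": 0,"dy": 0,"dz": -0.01,"turn": 0,"jaw": 0.008},{"dx": 0,"dy": 0,"dz": -0.015,"turn": 0,"jaw": 0.008},{"dx": 0,"dy": 0,"dz": -0.02,"turn": 0,"jaw": 0.008},{"dx": 0,"dy": 0,"dz": -0.02,"turn": 0,"jaw": 0.008},{"dx": 0,"dy": 0,"dz": 0,"turn": 0,"jaw": 0.008}], "newtons": 20}}

```text
time_s: 11.9
tcp_pos: [592.9, 269.4, 130.7]
tool_rot: [-179.4, 0.8, -178.6]
contact_force: [1.0, -0.3, -1.8]
grip_width: 13.5
grip_force: 20.0
```

>>> {"op": "servo_tool", "data": {"steps": [{"dx": 0,"dy": 0,"dz": 0,"turn": 0,"jaw": 0.008},{"dx": 0,"dy": 0,"dz": 0,"turn": 0,"jaw": 0.008},{"dx": 0,"dy": 0,"dz": 0,"turn": 0,"jaw": 0.008}], "newtons": 20}}

```text
time_s: 12.2
tcp_pos: [590.3, 268.2, 126.1]
tool_rot: [-179.2, 0.4, -178.6]
contact_force: [-0.5, 0.4, -0.5]
grip_width: 13.8
grip_force: 20.0
```

```bash
cat >> h.py <<'E'
def comp(name):
    w=grab('wrist');b=grab('side');s=monitor.observe();T=s['tcp_pos']
    p=proj(b,[T[0],T[1],T[2]+19-40]).astype(int);x0=max(p[0]-50,0);y0=max(p[1]-50,0)
    c=cv2.resize(b['pixels'][y0:y0+100,x0:x0+100],(360,360),interpolation=cv2.INTER_CUBIC)
    d=cv2.resize(w['pixels'][60:360],(480,257))
    im=np.zeros((360,780,3),np.uint8);im[:,:360]=c;im[:257,370:370+410]=d[:,:410]
    cv2.imwrite(f'pics/{name}.png',im[:,:,::-1]);print(T,s['tool_rot'],x0,y0)
E
python3 -c "
from h import *
comp('c1')"
```

```text
[590.63781855 268.38925079 126.45827337] [-179.25063242    0.39674587 -178.55944524] 250 126
```

View pics/c1.png

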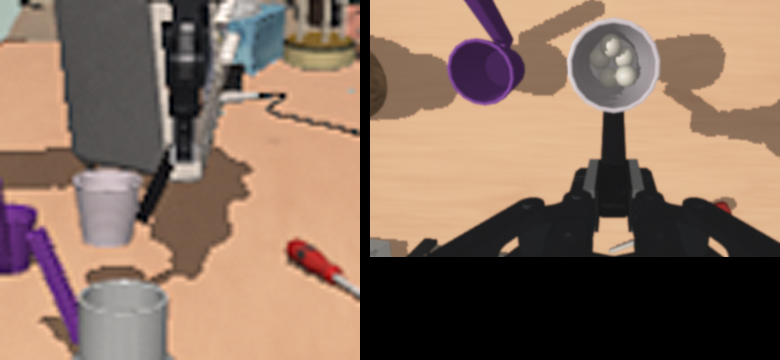

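The cup is held firmly and level, and the pads did not slip. The tool can't tilt, so I'll turn the cup inside the pads by pushing its lip against the front of the instrument case. First I need that face's position.

```bash
python3 - <<'E'
from h import *
import pickle;a,b=pickle.load(open('f.pkl','rb'))
G=a['pixels'].astype(int).max(2)
for u in(175,200,225,250,268):
    col=G[125:165,u];print(u,[int(x) for x in col])
B=b['pixels'].astype(int).max(2)
for u in(364,370): print(u,'side',[int(x) for x in B[160:256:2,u]])
E
```

```text
175 [207, 207, 207, 206, 205, 202, 200, 200, 205, 202, 180, 134, 90, 73, 65, 55, 49, 79, 152, 213, 231, 234, 234, 233, 233, 233, 233, 234, 234, 234, 234, 234, 233, 232, 226, 203, 180, 174, 174, 163]
200 [204, 203, 203, 204, 205, 205, 205, 204, 205, 204, 204, 202, 190, 158, 109, 79, 74, 78, 104, 166, 218, 232, 233, 231, 223, 206, 195, 204, 225, 233, 234, 234, 235, 236, 236, 235, 234, 234, 234, 234]
225 [204, 205, 205, 205, 206, 207, 207, 206, 206, 205, 206, 206, 206, 206, 201, 180, 135, 91, 76, 75, 81, 111, 172, 223, 235, 236, 236, 236, 235, 235, 235, 234, 234, 235, 235, 235, 235, 235, 235, 235]
250 [206, 205, 204, 205, 205, 206, 207, 206, 207, 207, 208, 208, 209, 209, 209, 209, 206, 193, 161, 111, 78, 74, 78, 105, 168, 221, 234, 236, 236, 235, 235, 235, 235, 235, 235, 235, 235, 234, 233, 233]
268 [61, 60, 59, 58, 58, 57, 56, 55, 55, 54, 55, 53, 55, 55, 54, 55, 55, 55, 55, 53, 47, 34, 25, 23, 23, 26, 47, 103, 176, 223, 233, 233, 233, 234, 234, 235, 235, 235, 235, 235]
364 side [40, 52, 169, 196, 195, 196, 196, 194, 197, 196, 197, 178, 175, 165, 164, 151, 151, 142, 128, 53, 46, 50, 51, 54, 54, 51, 54, 55, 56, 57, 55, 57, 55, 56, 56, 56, 57, 55, 58, 55, 57, 52, 146, 229, 226, 225, 225, 223]
370 side [42, 52, 137, 189, 187, 189, 187, 189, 185, 187, 186, 185, 188, 164, 187, 187, 189, 175, 166, 57, 55, 55, 55, 52, 53, 53, 56, 57, 57, 56, 58, 56, 54, 55, 56, 55, 56, 54, 54, 55, 56, 52, 145, 222, 201, 198, 202, 207]
```

```bash
python3 - <<'E'
from h import *
import pickle;a,b=pickle.load(open('f.pkl','rb'))
for u,vt,vb in((175,136,143),(200,138.5,144.2),(225,141,146.8),(250,143.5,149)):
    p=onz(a,u,vb,0);c,d=ray(a,u,vt);t=(p[0]-c[0])/d[0];print(p.round(1),'top h',(c+d*t).round(1),onz(a,u,vb,10).round(1))
print('side corner bottom',onz(b,363,244,0))
E
```

```text
[772.3 366.8   0. ] top h [772.3 340.8 100.8] [770.2 364.1  10. ]
[768.6 283.5   0. ] top h [768.6 267.   84.3] [766.5 281.5  10. ]
[760.2 200.2   0. ] top h [760.2 188.5  88. ] [758.1 198.8  10. ]
[753.1 116.9   0. ] top h [753.1 110.9  85.8] [751.1 116.2  10. ]
side corner bottom [748.88979307  63.72389079   0.        ]
```

>>> {"op": "servo_tool", "data": {"steps": [{"dx": 0,"dy": 0,"dz": 0,"turn": -0.07,"jaw": 0.008},{"dx": 0,"dy": 0,"dz": 0,"turn": -0.142,"jaw": 0.008},{"dx": 0,"dy": 0,"dz": 0,"turn": -0.144,"jaw": 0.008},{"dx": 0,"dy": 0,"dz": 0,"turn": -0.144,"jaw": 0.008},{"dx": 0,"dy": 0,"dz": 0,"turn": -0.144,"jaw": 0.008}], "newtons": 20}}

```text
time_s: 12.8
tcp_pos: [591.0, 268.6, 127.0]
tool_rot: [-179.2, -0.1, -141.3]
contact_force: [-0.0, -0.3, -2.0]
grip_width: 13.7
grip_force: 20.0
```

>>> {"op": "servo_tool", "data": {"steps": [{"dx": 0,"dy": 0,"dz": 0,"turn": -0.144,"jaw": 0.008},{"dx": 0,"dy": 0,"dz": 0,"turn": -0.144,"jaw": 0.008},{"dx": 0,"dy": 0,"dz": 0,"turn": -0.144,"jaw": 0.008},{"dx": 0,"dy": 0,"dz": 0,"turn": -0.144,"jaw": 0.008},{"dx": 0,"dy": 0,"dz": 0,"turn": -0.144,"jaw": 0.008}], "newtons": 20}}

```text
time_s: 13.3
tcp_pos: [591.0, 268.6, 127.0]
tool_rot: [-179.4, -0.6, -100.1]
contact_force: [-1.2, -1.3, -1.5]
grip_width: 13.5
grip_force: 20.0
```

>>> {"op": "servo_tool", "data": {"steps": [{"dx": 0,"dy": 0,"dz": 0,"turn": -0.144,"jaw": 0.008},{"dx": 0,"dy": 0,"dz": 0,"turn": -0.144,"jaw": 0.008},{"dx": 0,"dy": 0,"dz": 0,"turn": -0.144,"jaw": 0.008},{"dx": 0,"dy": 0,"dz": 0,"turn": -0.144,"jaw": 0.008},{"dx": 0,"dy": 0,"dz": 0,"turn": -0.144,"jaw": 0.008}], "newtons": 20}}

```text
time_s: 13.8
tcp_pos: [590.9, 268.6, 127.0]
tool_rot: [-180.0, -0.8, -58.8]
contact_force: [-0.9, -0.3, -1.4]
grip_width: 13.4
grip_force: 20.0
```

>>> {"op": "servo_tool", "data": {"steps": [{"dx": 0,"dy": 0,"dz": 0,"turn": -0.144,"jaw": 0.008},{"dx": 0,"dy": 0,"dz": 0,"turn": -0.144,"jaw": 0.008},{"dx": 0,"dy": 0,"dz": 0,"turn": -0.144,"jaw": 0.008},{"dx": 0,"dy": 0,"dz": 0,"turn": -0.144,"jaw": 0.008},{"dx": 0,"dy": 0,"dz": 0,"turn": -0.144,"jaw": 0.008}], "newtons": 20}}

```text
time_s: 14.3
tcp_pos: [590.8, 268.6, 126.9]
tool_rot: [179.5, -0.6, -17.6]
contact_force: [0.5, 0.4, -1.3]
grip_width: 13.8
grip_force: 20.0
```

>>> {"op": "servo_tool", "data": {"steps": [{"dx": 0,"dy": 0,"dz": 0,"turn": -0.144,"jaw": 0.008},{"dx": 0,"dy": 0,"dz": 0,"turn": -0.08,"jaw": 0.008},{"dx": 0.015,"dy": 0,"dz": 0.01,"turn": 0,"jaw": 0.008},{"dx": 0.02,"dy": 0,"dz": 0.02,"turn": 0,"jaw": 0.008},{"dx": 0.015,"dy": 0,"dz": 0.013,"turn": 0,"jaw": 0.008}], "newtons": 20}}

```text
time_s: 14.8
tcp_pos: [642.6, 263.3, 83.1]
tool_rot: [179.3, -0.6, -5.2]
contact_force: [-0.3, 0.3, -2.0]
grip_width: 13.9
grip_force: 20.0
```

```bash
python3 - <<'E'
from h import *
s=monitor.observe();print(s['tcp_pos'],s['tool_rot'],s['q'],s['contact_force'])
b=grab('side','s2');w=grab('wrist','w5')
E
```

```text
[642.62846985 263.31160342  83.06675757] [179.3242127   -0.55096795  -5.16942535] [  22.67534232   36.02709776    4.10701527   57.90840254   -0.85488296
 -152.15326258] [-0.28571336  0.32520162 -2.00954143]
```

>>> {"op": "servo_tool", "data": {"steps": [{"dx": 0.012,"dy": 0,"dz": 0,"turn": 0,"jaw": 0.008},{"dx": 0.012,"dy": 0,"dz": 0,"turn": 0,"jaw": 0.008},{"dx": 0.006,"dy": 0,"dz": 0,"turn": 0,"jaw": 0.008},{"dx": 0,"dy": 0,"dz": 0,"turn": 0,"jaw": 0.008}], "newtons": 20}}

```text
time_s: 15.3
tcp_pos: [672.0, 261.0, 85.3]
tool_rot: [179.4, -0.6, -5.1]
contact_force: [0.4, 0.1, -1.9]
grip_width: 13.9
grip_force: 20.0
```

>>> {"op": "servo_tool", "data": {"steps": [{"dx": 0.004,"dy": 0,"dz": 0,"turn": 0,"jaw": 0.008},{"dx": 0.004,"dy": 0,"dz": 0,"turn": 0,"jaw": 0.008}], "newtons": 20}}

```text
time_s: 15.5
tcp_pos: [677.2, 260.6, 85.4]
tool_rot: [179.4, -0.3, -5.0]
contact_force: [-10.2, 0.6, 4.9]
grip_width: 13.5
grip_force: 20.7
```

>>> {"op": "servo_tool", "data": {"steps": [{"dx": 0.004,"dy": 0,"dz": -0.003,"turn": 0,"jaw": 0.008},{"dx": 0.003,"dy": 0,"dz": -0.003,"turn": 0,"jaw": 0.008}], "newtons": 20}}

```text
time_s: 15.7
tcp_pos: [681.2, 260.1, 90.8]
tool_rot: [179.3, -0.0, -5.0]
contact_force: [-9.8, -0.0, 1.6]
grip_width: 13.6
grip_force: 20.6
```

>>> {"op": "servo_tool", "data": {"steps": [{"dx": 0.005,"dy": 0,"dz": -0.004,"turn": 0,"jaw": 0.008},{"dx": 0.005,"dy": 0,"dz": -0.004,"turn": 0,"jaw": 0.008},{"dx": 0.005,"dy": 0,"dz": -0.003,"turn": 0,"jaw": 0.008},{"dx": 0.005,"dy": 0,"dz": 0,"turn": 0,"jaw": 0.008},{"dx": 0.005,"dy": 0,"dz": 0,"turn": 0,"jaw": 0.008}], "newtons": 20}}

```text
time_s: 16.2
tcp_pos: [708.3, 258.3, 103.1]
tool_rot: [179.4, -0.3, -5.0]
contact_force: [-5.3, 0.7, 1.1]
grip_width: 13.3
grip_force: 19.9
```

```bash
python3 -c "
from h import *
comp('c2')"
```

```text
[709.63795265 258.1326242  102.75435293] [179.3660961   -0.41726432  -5.04161379] 292 136
```

View pics/c2.png

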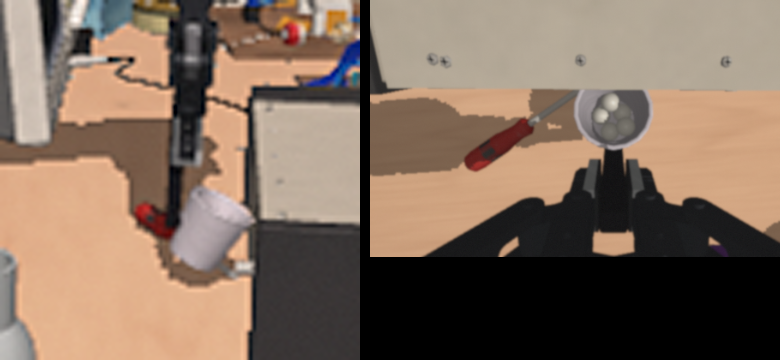

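The side view shows the cup tilted about 28 degrees, with its lip on the case face and the balls still inside. I'll raise it slightly to clear the screwdriver and keep pushing.

>>> {"op": "servo_tool", "data": {"steps": [{"dx": 0.005,"dy": 0,"dz": -0.005,"turn": 0,"jaw": 0.008},{"dx": 0.006,"dy": 0,"dz": -0.005,"turn": 0,"jaw": 0.008},{"dx": 0.006,"dy": 0,"dz": 0,"turn": 0,"jaw": 0.008},{"dx": 0.006,"dy": 0,"dz": 0,"turn": 0,"jaw": 0.008},{"dx": 0.006,"dy": 0,"dz": 0,"turn": 0,"jaw": 0.008}], "newtons": 20}}

```text
time_s: 16.8
tcp_pos: [740.3, 255.4, 113.2]
tool_rot: [179.4, -0.6, -5.1]
contact_force: [-2.7, 0.6, 0.3]
grip_width: 13.6
grip_force: 19.9
```

>>> {"op": "servo_tool", "data": {"steps": [{"dx": 0.006,"dy": 0,"dz": 0,"turn": 0,"jaw": 0.008},{"dx": 0.006,"dy": 0,"dz": 0,"turn": 0,"jaw": 0.008},{"dx": 0.005,"dy": 0,"dz": 0,"turn": 0,"jaw": 0.008},{"dx": 0,"dy": 0,"dz": 0,"turn": 0,"jaw": 0.008}], "newtons": 20}}

```text
time_s: 17.2
tcp_pos: [751.5, 254.2, 112.9]
tool_rot: [179.3, 0.1, -5.0]
contact_force: [-17.5, 1.0, 6.4]
grip_width: 13.4
grip_force: 26.8
```

```bash
python3 - <<'E'
from h import *
s=monitor.observe();T=s['tcp_pos'];print(T,s['contact_force'])
b=grab('side','s3');w=grab('wrist','w6')
P=b['pixels'];hs=cv2.cvtColor(P,cv2.COLOR_RGB2HSV)
p=proj(b,[T[0],T[1],T[2]-40]).astype(int);print(p)
m=((hs[...,1]<50)&(hs[...,2]>120)).astype(np.uint8)
x0,y0=p[0]-40,p[1]-25
sub=m[y0:y0+60,x0:x0+70]
for r in sub[::2]:print(''.join('#' if q else '.' for q in r))
E
```

```text
[751.46178516 254.18025634 112.86078738] [-17.49759884   1.00957097   6.35373982]
[357 190]
................................................######################
...............................................#######################
...............................................#######################
................................................######################
..............................................########################
.......................................#......#.######################
......................................##.....#########################
..............................................########################
..............................................########################
..............................................########################
..................................##...........#######################
...............................#####...........#######################
.............................########.##.......#######################
............................#############......#######################
..............
[... 421 characters left out ...]
.................###.........................................
......................................................................
........................................######........................
.......................................######.........................
......................................................................
......................................................................
......................................................................
......................................................................
......................................................................
......................................................................
```

The force jump means the fingertips have met the case edge. Re-measured from the side view, the case is about 120 mm high. I'll back off, rise above it and continue.

>>> {"op": "servo_tool", "data": {"steps": [{"dx": -0.006,"dy": 0,"dz": 0,"turn": 0,"jaw": 0.008},{"dx": -0.006,"dy": 0,"dz": -0.006,"turn": 0,"jaw": 0.008},{"dx": 0,"dy": 0,"dz": -0.012,"turn": 0,"jaw": 0.008},{"dx": 0,"dy": 0,"dz": -0.01,"turn": 0,"jaw": 0.008},{"dx": 0,"dy": 0,"dz": 0,"turn": 0,"jaw": 0.008}], "newtons": 20}}

```text
time_s: 17.8
tcp_pos: [747.0, 255.7, 144.8]
tool_rot: [179.5, -0.9, -5.1]
contact_force: [0.8, -0.1, -2.3]
grip_width: 13.9
grip_force: 19.6
```

>>> {"op": "servo_tool", "data": {"steps": [{"dx": 0.006,"dy": 0,"dz": 0,"turn": 0,"jaw": 0.008},{"dx": 0.006,"dy": 0,"dz": 0,"turn": 0,"jaw": 0.008},{"dx": 0.005,"dy": 0,"dz": 0,"turn": 0,"jaw": 0.008},{"dx": 0.004,"dy": 0,"dz": 0,"turn": 0,"jaw": 0.008}], "newtons": 20}}

```text
time_s: 18.2
tcp_pos: [765.6, 253.2, 140.5]
tool_rot: [179.3, -0.5, -5.1]
contact_force: [-1.6, 0.3, -1.1]
grip_width: 13.2
grip_force: 19.5
```

>>> {"op": "servo_tool", "data": {"steps": [{"dx": 0.004,"dy": 0,"dz": 0,"turn": 0,"jaw": 0.008},{"dx": 0.002,"dy": 0,"dz": 0,"turn": 0,"jaw": 0.008},{"dx": 0,"dy": 0,"dz": 0,"turn": 0,"jaw": 0.008}], "newtons": 20}}

```text
time_s: 18.5
tcp_pos: [771.5, 252.6, 140.6]
tool_rot: [179.3, -0.5, -5.1]
contact_force: [-1.8, 0.4, -3.4]
grip_width: 13.8
grip_force: 19.5
```

```bash
cat >> h.py <<'E'
def sil(dz=40,n=60,w=80,sub=True):
    s=monitor.observe();T=s['tcp_pos'];print(T.round(1),s['contact_force'].round(1))
    b=grab('side');P=b['pixels'];hs=cv2.cvtColor(P,cv2.COLOR_RGB2HSV)
    p=proj(b,[T[0],T[1],T[2]-dz]).astype(int)
    x0,y0=p[0]-w//2,p[1]-n//2
    for y in range(y0,y0+n,2):
        print(y,''.join('#' if (hs[y,x,1]<50 and hs[y,x,2]>120) else ('o' if P[y,x].max()<60 else '.') for x in range(x0,x0+w)))
    print('x0',x0); return b,T
E
python3 -c "
from h import *
sil()"
```

```text
[771.5 252.6 140.6] [-1.8  0.4 -3.4]
151 ......................#................oooooooooo....................###########
153 .......................................oooooooooo........................#######
155 ........................................oooooooo....................##...#######
157 ......................................o..ooooo......................####....#..#
159 ....................................ooo..ooooo........................####......
161 ..................................ooooo..ooooo..ooooo..o.ooo...ooooooooooooooooo
163 ................................ooooo....ooooo..oooooooooooooooooooooooooooooooo
165 ..............................ooooooo##..oooo.################################..
167 ...........................oooooo...o###.oooo.##################################
169 .........................ooooooo....o.##########################################
171 .......................ooooooo......o.##########################################
173 .....................ooooooo........o.##########################################
175 ....................oooooo.#####....o.#
[... 793 characters left out ...]
#############
195 ..................................oo...#########################################
197 ..................................o....oo.........##############################
199 ........o.............................oo...................oooo.oooooooooooooooo
201 ......................................ooooooooooooooooooooooooooooo.............
203 ......................................oooooooooooooooooooooooooooooooooooooooooo
205 ......................................oooooooooooooooooooooooooooooooooooooooooo
207 ......................................oooooooooooooooooooooooooooooooooooooooooo
209 ..........................####..######oooooooooooooooooo.ooooooooooooooooooooooo
x0 325
```

The silhouette puts the handle about 43 degrees past vertical, so the cup tilt is about 68 degrees. I'll push a little more, to about 76.

>>> {"op": "servo_tool", "data": {"steps": [{"dx": 0.004,"dy": 0,"dz": 0,"turn": 0,"jaw": 0.008},{"dx": 0.004,"dy": 0,"dz": 0,"turn": 0,"jaw": 0.008},{"dx": 0.003,"dy": 0,"dz": 0,"turn": 0,"jaw": 0.008},{"dx": 0,"dy": 0,"dz": 0,"turn": 0,"jaw": 0.008}], "newtons": 20}}

```text
time_s: 18.95
tcp_pos: [782.9, 251.8, 141.3]
tool_rot: [179.4, -0.6, -5.1]
contact_force: [-1.7, 0.7, -3.1]
grip_width: 13.8
grip_force: 19.5
```

```bash
python3 -c "
from h import *
b,T=sil(n=56,w=60)
cv2.imwrite('pics/s4.png',b['pixels'][:,:,::-1])"
```

```text
[782.9 251.8 141.3] [-1.7  0.7 -3.1]
152 .............................ooooooooo...............#...###
154 .............................ooooooooo............##......##
156 ...........................oo..ooooo.................###....
158 ..........................ooo..oooo..#...............#####..
160 ......................oooooo...oooo...o.......o.............
162 ........o...........ooooooo.#.ooooo..ooooooooooooooooooooooo
164 ..................oooooo..#.##ooooo.##..................oooo
166 ...............ooooooo#####.##ooooo#########################
168 ............ooooooo..o.#######.....#########################
170 .........oooooooo....o.#####################################
172 .......oooooooo..#...o.#####################################
174 .....oooooo..######..o.#####################################
176 ......ooo.#########..o.#####################################
178 ..###################oo#####################################
180 .####################oo#####################################
182 .#####################o.####################################
184 ..####################o.####################################
186 ..####################..####################################
188 ...####################.####################################
190 .....###................####################################
192 ....................o...####################################
194 ...................oo...####################################
196 ...................o....####################################
198 ...................o....o..oo.oooooooooooooooo........######
200 .......................oooooooooo.o.........................
202 .......................ooooooooooooooooooooooooooooooooooooo
204 .......................ooooooooooooooooooooooooooooooooooooo
206 ........##.............ooooooooooooooooooooooooooooooooooooo
x0 340
```

>>> {"op": "servo_tool", "data": {"steps": [{"dx": 0.003,"dy": 0,"dz": 0,"turn": 0,"jaw": 0.008},{"dx": 0,"dy": 0,"dz": 0,"turn": 0,"jaw": 0.008},{"dx": -0.001,"dy": 0,"dz": -0.003,"turn": 0,"jaw": 0.008},{"dx": -0.001,"dy": 0,"dz": -0.007,"turn": 0,"jaw": 0.008},{"dx": 0,"dy": 0,"dz": -0.01,"turn": 0,"jaw": 0.008}], "newtons": 20}}

```text
time_s: 19.5
tcp_pos: [783.5, 252.0, 162.4]
tool_rot: [179.4, -0.6, -5.1]
contact_force: [-0.7, -0.0, -2.4]
grip_width: 13.8
grip_force: 19.6
```

>>> {"op": "servo_tool", "data": {"steps": [{"dx": 0,"dy": 0,"dz": -0.013,"turn": 0,"jaw": 0.008},{"dx": 0,"dy": 0,"dz": -0.014,"turn": 0,"jaw": 0.008},{"dx": 0,"dy": 0,"dz": -0.014,"turn": 0,"jaw": 0.008},{"dx": 0,"dy": 0,"dz": -0.01,"turn": 0,"jaw": 0.008},{"dx": 0,"dy": 0,"dz": -0.005,"turn": 0,"jaw": 0.008}], "newtons": 20}}

```text
time_s: 20.0
tcp_pos: [784.3, 253.0, 221.1]
tool_rot: [179.5, -0.9, -5.1]
contact_force: [-0.0, -0.0, -1.0]
grip_width: 13.7
grip_force: 19.8
```

>>> {"op": "servo_tool", "data": {"steps": [{"dx": 0,"dy": 0,"dz": 0,"turn": 0.02,"jaw": 0.008},{"dx": 0,"dy": 0,"dz": 0,"turn": 0.04,"jaw": 0.008},{"dx": 0,"dy": 0,"dz": 0,"turn": 0.06,"jaw": 0.008},{"dx": 0,"dy": 0,"dz": 0,"turn": 0.07,"jaw": 0.008},{"dx": 0,"dy": 0,"dz": 0,"turn": 0.07,"jaw": 0.008}], "newtons": 20}}

```text
time_s: 20.5
tcp_pos: [782.8, 252.6, 217.0]
tool_rot: [179.5, -0.7, -20.2]
contact_force: [0.3, 0.6, -1.4]
grip_width: 13.8
grip_force: 19.7
```

```bash
python3 -c "
from h import *
s=monitor.observe();print(s['tcp_pos'],s['tool_rot'],s['q'],s['contact_force'])
b=grab('side','s5');w=grab('wrist','w7')
P=w['pixels'];hs=cv2.cvtColor(P,cv2.COLOR_RGB2HSV)
print(proj(w,s['tcp_pos']),proj(w,s['tcp_pos']+[10,0,-73]))
for y in range(60,260,5):
  print(y,''.join('#' if (hs[y,x,1]<50 and hs[y,x,2]>120) else ('o' if P[y,x].max()<60 else '.') for x in range(230,370,2)))
"
```

```text
[782.8069567  252.59160131 217.01783281] [179.51151886  -0.72116192 -20.17947617] [  18.20711692   50.57515085   53.44877921   92.61168642   -0.8307027
 -141.6122316 ] [ 0.33901879  0.64195465 -1.38452621]
[281.83525956 263.73405814] [276.5697598  206.20255521]
60 ######################################################################
65 ######################################################################
70 ######################################################################
75 ######################################################################
80 ######################################################################
85 ######################################################################
90 ######################################################################
95 ######################################################################
100 ######################################################################
105 ######################################################################
110 ######################################################################
115 #################
[... 1453 characters left out ...]
#########################
215 ######################################################################
220 ###########################################################...........
225 ##################################################....................
230 ########################################..............................
235 ##############################........................................
240 ###################...................................................
245 ##########............................................................
250 #...###...........oo.#############.o..................................
255 ..................oo##############.oo.................................
```

>>> {"op": "servo_tool", "data": {"steps": [{"dx": 0,"dy": 0,"dz": 0,"turn": 0.08,"jaw": 0.008},{"dx": 0,"dy": 0,"dz": 0,"turn": 0.08,"jaw": 0.008},{"dx": 0,"dy": 0,"dz": 0,"turn": 0.08,"jaw": 0.008},{"dx": 0,"dy": 0,"dz": 0,"turn": 0.08,"jaw": 0.008},{"dx": 0,"dy": 0,"dz": 0,"turn": 0.08,"jaw": 0.008}], "newtons": 20}}

```text
time_s: 21.1
tcp_pos: [782.8, 252.6, 217.2]
tool_rot: [179.8, -0.9, -43.0]
contact_force: [-0.8, 0.9, -2.1]
grip_width: 13.7
grip_force: 19.7
```

>>> {"op": "servo_tool", "data": {"steps": [{"dx": 0,"dy": 0,"dz": 0,"turn": 0.08,"jaw": 0.008},{"dx": 0,"dy": 0,"dz": 0,"turn": 0.08,"jaw": 0.008},{"dx": 0,"dy": 0,"dz": 0,"turn": 0.08,"jaw": 0.008},{"dx": 0,"dy": 0,"dz": 0,"turn": 0.08,"jaw": 0.008},{"dx": 0,"dy": 0,"dz": 0,"turn": 0.08,"jaw": 0.008}], "newtons": 20}}

```text
time_s: 21.6
tcp_pos: [782.7, 252.6, 217.2]
tool_rot: [-179.8, -0.9, -65.9]
contact_force: [0.2, -0.1, -2.7]
grip_width: 13.4
grip_force: 19.7
```

>>> {"op": "servo_tool", "data": {"steps": [{"dx": 0,"dy": 0,"dz": 0,"turn": 0.08,"jaw": 0.008},{"dx": 0,"dy": 0,"dz": 0,"turn": 0.08,"jaw": 0.008},{"dx": 0,"dy": 0,"dz": 0,"turn": 0.08,"jaw": 0.008},{"dx": 0,"dy": 0,"dz": 0,"turn": 0.08,"jaw": 0.008},{"dx": 0,"dy": 0,"dz": 0,"turn": 0.06,"jaw": 0.008}], "newtons": 20}}

```text
time_s: 22.1
tcp_pos: [782.7, 252.6, 217.2]
tool_rot: [-179.5, -0.7, -87.7]
contact_force: [-0.7, 0.4, -2.2]
grip_width: 13.6
grip_force: 19.7
```

>>> {"op": "servo_tool", "data": {"steps": [{"dx": 0,"dy": 0,"dz": 0,"turn": 0.038,"jaw": 0.008},{"dx": 0,"dy": 0.008,"dz": 0,"turn": 0,"jaw": 0.008},{"dx": 0,"dy": 0.016,"dz": 0,"turn": 0,"jaw": 0.008},{"dx": 0,"dy": 0.024,"dz": 0,"turn": 0,"jaw": 0.008},{"dx": 0,"dy": 0.028,"dz": 0,"turn": 0,"jaw": 0.008}], "newtons": 20}}

```text
time_s: 22.6
tcp_pos: [706.3, 252.0, 215.9]
tool_rot: [-179.5, -0.7, -89.7]
contact_force: [-0.1, 0.7, -2.2]
grip_width: 13.3
grip_force: 19.7
```

>>> {"op": "servo_tool", "data": {"steps": [{"dx": 0,"dy": 0.028,"dz": 0,"turn": 0,"jaw": 0.008},{"dx": 0,"dy": 0.028,"dz": 0,"turn": 0,"jaw": 0.008},{"dx": 0,"dy": 0.026,"dz": 0,"turn": 0,"jaw": 0.008},{"dx": 0,"dy": 0.022,"dz": 0,"turn": 0,"jaw": 0.008},{"dx": 0,"dy": 0.018,"dz": 0,"turn": 0,"jaw": 0.008}], "newtons": 20}}

```text
time_s: 23.1
tcp_pos: [583.1, 251.6, 215.9]
tool_rot: [-179.5, -0.7, -89.7]
contact_force: [0.5, -0.1, -1.2]
grip_width: 13.5
grip_force: 19.7
```

>>> {"op": "servo_tool", "data": {"steps": [{"dx": 0,"dy": 0.013,"dz": 0,"turn": 0,"jaw": 0.008},{"dx": 0,"dy": 0.008,"dz": 0,"turn": 0,"jaw": 0.008},{"dx": 0,"dy": 0.004,"dz": 0,"turn": 0,"jaw": 0.008},{"dx": 0,"dy": 0,"dz": 0,"turn": 0,"jaw": 0.008},{"dx": 0,"dy": 0,"dz": 0,"turn": 0,"jaw": 0.008}], "newtons": 20}}

```text
time_s: 23.6
tcp_pos: [560.4, 251.8, 215.5]
tool_rot: [-179.4, -0.7, -89.8]
contact_force: [0.4, -0.9, -2.4]
grip_width: 13.5
grip_force: 19.7
```

```bash
python3 -c "
from h import *
s=monitor.observe();print(s['tcp_pos'],s['tool_rot'],s['q'],s['contact_force'])
b=grab('side');w=grab('wrist');t=grab('top')
T=s['tcp_pos'];print(proj(t,T),proj(w,[T[0],T[1]-12,T[2]-72]))
im=np.zeros((420,780,3),np.uint8)
p=proj(b,[T[0],T[1],T[2]-30]).astype(int)
im[:300,:300]=cv2.resize(b['pixels'][p[1]-50:p[1]+50,p[0]-50:p[0]+50],(300,300),interpolation=cv2.INTER_CUBIC)
im[:315,310:730]=cv2.resize(w['pixels'],(420,315))
cv2.imwrite('pics/c3.png',im[:,:,::-1])
"
```

```text
[560.41625207 251.81995635 215.48784795] [-179.44324972   -0.68359008  -89.75608593] [ 24.64106404  23.9544949    3.24168628  69.06248218  -0.85250282
 -65.60784312] [ 0.35979311 -0.88868748 -2.44539371]
[194.97095542 202.36436105] [285.85891062 203.42058942]
```

View pics/c3.png

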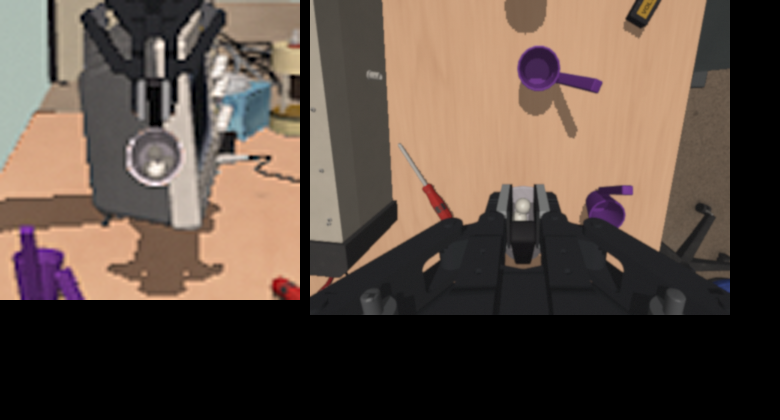

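The side view looks straight into the tilted mouth, and the balls are still in the cup. Next is a run along -y to the flask with an abrupt stop, so the balls roll over the lip into the mouth.

>>> {"op": "servo_tool", "data": {"steps": [{"dx": 0,"dy": 0.001,"dz": 0.005,"turn": 0,"jaw": 0.008},{"dx": 0,"dy": 0.001,"dz": 0.006,"turn": 0,"jaw": 0.008},{"dx": 0,"dy": 0,"dz": 0.003,"turn": 0,"jaw": 0.008},{"dx": 0,"dy": 0,"dz": 0,"turn": 0,"jaw": 0.008},{"dx": 0.015,"dy": 0,"dz": 0,"turn": 0,"jaw": 0.008}], "newtons": 20}}

```text
time_s: 24.25
tcp_pos: [558.0, 237.5, 201.4]
tool_rot: [-179.5, -0.6, -89.6]
contact_force: [0.9, 0.3, -2.3]
grip_width: 13.5
grip_force: 19.8
```

>>> {"op": "servo_tool", "data": {"steps": [{"dx": 0.025,"dy": 0,"dz": 0,"turn": 0,"jaw": 0.008},{"dx": 0.033,"dy": 0,"dz": 0,"turn": 0,"jaw": 0.008},{"dx": 0.038,"dy": 0,"dz": 0,"turn": 0,"jaw": 0.008},{"dx": 0.04,"dy": 0,"dz": 0,"turn": 0,"jaw": 0.008},{"dx": 0.04,"dy": 0,"dz": 0,"turn": 0,"jaw": 0.008}], "newtons": 20}}

```text
time_s: 24.75
tcp_pos: [558.4, 58.2, 204.3]
tool_rot: [-179.4, -0.7, -89.8]
contact_force: [0.5, 0.0, -2.0]
grip_width: 13.8
grip_force: 19.7
```

>>> {"op": "servo_tool", "data": {"steps": [{"dx": 0.038,"dy": 0,"dz": 0,"turn": 0,"jaw": 0.008},{"dx": 0,"dy": 0,"dz": 0,"turn": 0,"jaw": 0.008},{"dx": 0,"dy": 0,"dz": 0,"turn": 0,"jaw": 0.008},{"dx": 0,"dy": 0,"dz": 0,"turn": 0,"jaw": 0.008},{"dx": 0,"dy": 0,"dz": 0,"turn": 0,"jaw": 0.008}], "newtons": 20}}

```text
time_s: 25.25
tcp_pos: [558.9, 23.4, 204.3]
tool_rot: [-179.5, -0.7, -89.7]
contact_force: [0.4, 0.9, -1.9]
grip_width: 13.8
grip_force: 19.9
```

```bash
python3 -c "
from h import *
s=monitor.observe();print(s['tcp_pos'],s['tool_rot'],s['contact_force'])
b=grab('side','s6');w=grab('wrist','w8');t=grab('top','t6')
T=s['tcp_pos']
def dump(f,u,v,n,wd,st=1,k=1):
  P=f['pixels'];hs=cv2.cvtColor(P,cv2.COLOR_RGB2HSV)
  for y in range(v-n,v+n,k*2): print(y,''.join('@' if P[y,x].min()>185 and hs[y,x,1]<30 else '#' if hs[y,x,1]<50 and hs[y,x,2]>110 else '+' if hs[y,x,1]<60 and hs[y,x,2]>=60 else 'o' if P[y,x].max()<60 else '.' for x in range(u-wd,u+wd,k)))
p=proj(b,[T[0],T[1]-12,T[2]-60]).astype(int);print(p);dump(b,p[0],p[1],36,36)
"
```

```text
[558.85136329  23.43193977 204.34528032] [-179.47176148   -0.67629478  -89.67895807] [ 0.39810622  0.85830479 -1.9323983 ]
[284 194]
158 .....................++++++++oo###ooooooo###oo+################.........
160 .....................++++++++oo###ooooooo###oo+##############+..........
162 ......................+++++++oo###ooooooo###ooo#############+...........
164 ......................+++++++oo###o+ooooo###oo+#############+...........
166 ......................+++++++++###o+ooooo###.++###########++............
168 .......................+++++++++++++ooooo+#++++###########++............
170 .........................o++++++++++oooooo++++++##########+.............
172 ..........................oo.....++#@@@@@##+++++##########..............
174 .........................oo....##++++++++++###+o#@########..............
176 ............................+@++++++++++++++++#.........................
178 ...........................#@#++++++#####++++++@@.......................
180 ..........................+@#++++###########++++##......................
182 ..........................@@++++####@@@
[... 1104 characters left out ...]
.......
212 ........................########################+.......................
214 ........................+#######################+.......................
216 ........................########################+.......................
218 ........................########################+.......................
220 ........................########################+.......................
222 ........................#######################++.......................
224 .......................+#######################++.......................
226 .....................+#############################.....................
228 ....................+#####@@#################@@#####....................
```

The balls are still inside, since the stop was too soft. The lip is centred over the mouth and about 19 mm above it. I'll retreat gently, drop 7 mm and repeat faster with a slight recoil.

>>> {"op": "servo_tool", "data": {"steps": [{"dx": -0.003,"dy": 0,"dz": 0,"turn": 0,"jaw": 0.008},{"dx": -0.006,"dy": 0.001,"dz": 0,"turn": 0,"jaw": 0.008},{"dx": -0.009,"dy": 0.001,"dz": 0,"turn": 0,"jaw": 0.008},{"dx": -0.012,"dy": 0,"dz": 0.001,"turn": 0,"jaw": 0.008},{"dx": -0.015,"dy": 0,"dz": 0.002,"turn": 0,"jaw": 0.008}], "newtons": 20}}

```text
time_s: 25.9
tcp_pos: [556.7, 68.7, 200.8]
tool_rot: [-179.5, -0.7, -89.8]
contact_force: [-0.0, 0.2, -1.4]
grip_width: 13.7
grip_force: 19.9
```

>>> {"op": "servo_tool", "data": {"steps": [{"dx": -0.015,"dy": 0,"dz": 0.002,"turn": 0,"jaw": 0.008},{"dx": -0.015,"dy": 0,"dz": 0.002,"turn": 0,"jaw": 0.008},{"dx": -0.015,"dy": 0,"dz": 0,"turn": 0,"jaw": 0.008},{"dx": -0.012,"dy": 0,"dz": 0,"turn": 0,"jaw": 0.008},{"dx": -0.008,"dy": 0,"dz": 0,"turn": 0,"jaw": 0.008}], "newtons": 20}}

```text
time_s: 26.4
tcp_pos: [556.5, 133.9, 195.9]
tool_rot: [-179.5, -0.7, -89.7]
contact_force: [0.5, 0.7, -2.1]
grip_width: 13.5
grip_force: 19.9
```

>>> {"op": "servo_tool", "data": {"steps": [{"dx": 0,"dy": 0,"dz": 0,"turn": 0,"jaw": 0.008},{"dx": 0,"dy": 0,"dz": 0,"turn": 0,"jaw": 0.008},{"dx": 0.018,"dy": 0,"dz": 0,"turn": 0,"jaw": 0.008},{"dx": 0.048,"dy": 0,"dz": 0,"turn": 0,"jaw": 0.008},{"dx": 0.05,"dy": 0,"dz": 0,"turn": 0,"jaw": 0.008}], "newtons": 20}}

```text
time_s: 26.9
tcp_pos: [557.0, 15.4, 197.4]
tool_rot: [-179.4, -0.7, -89.7]
contact_force: [0.6, -1.0, -2.4]
grip_width: 13.8
grip_force: 19.9
```

>>> {"op": "servo_tool", "data": {"steps": [{"dx": -0.008,"dy": 0,"dz": 0,"turn": 0,"jaw": 0.008},{"dx": 0,"dy": 0,"dz": 0,"turn": 0,"jaw": 0.008},{"dx": 0,"dy": 0,"dz": 0,"turn": 0,"jaw": 0.008},{"dx": 0,"dy": 0,"dz": 0,"turn": 0,"jaw": 0.008},{"dx": 0,"dy": 0,"dz": 0,"turn": 0,"jaw": 0.008}], "newtons": 20}}

```text
time_s: 27.4
tcp_pos: [556.9, 25.4, 197.2]
tool_rot: [-179.5, -0.7, -89.7]
contact_force: [0.6, 0.9, -1.0]
grip_width: 13.5
grip_force: 20.5
```

```bash
cat >> h.py <<'E'
def dump(f,u,v,n,wd,k=1):
  P=f['pixels'];hs=cv2.cvtColor(P,cv2.COLOR_RGB2HSV)
  for y in range(v-n,v+n,k*2): print(y,''.join('@' if P[y,x].min()>185 and hs[y,x,1]<30 else '#' if hs[y,x,1]<50 and hs[y,x,2]>110 else '+' if hs[y,x,1]<60 and hs[y,x,2]>=60 else 'o' if P[y,x].max()<60 else '.' for x in range(u-wd,u+wd,k)))
E
python3 -c "
from h import *
s=monitor.observe();print(s['tcp_pos'],s['tool_rot'],s['contact_force'])
b=grab('side','s7');w=grab('wrist','w9');t=grab('top','t7')
T=s['tcp_pos']
p=proj(b,[T[0],T[1]-12,T[2]-60]).astype(int);print(p);dump(b,p[0],p[1],30,24)
"
```

```text
[556.8945713   25.43174003 197.2358473 ] [-179.47983598   -0.68902663  -89.66327078] [ 0.57466213  0.86043262 -1.00800633]
[283 196]
166 ...........++++++oo###ooooooo###oo++###########+
168 ............+++++.o###++ooooo###++++###########+
170 ..............o++++###++ooooo###+++++##########+
172 ...............oo.......oooooo+++++++##########+
174 ..............oo........ooooo......oo##########.
176 ........................ooooo...................
178 ......................+##@@@##..................
180 ...................#+++++++++++###..............
182 ................#@#+++++##+++++++#@@............
184 ...............@@++++++++++++++++++@@...........
186 ..............#@++++++++++++++++++++@@..........
188 ..............@@++++++++#######+++++@@..........
190 ..............@@+++++###@@@@#####+++@@..........
192 ...............@#+++####@####@@###+#@#..........
194 ...............#@#+@@@@@@###@@@@@@@@#...........
196 .................@@@@##@@##@@@##@@@.............
198 ......o............#@@#@@##@@@@@#+..............
200 .....................++++###+++++...............
202 ........................+++++...................
204 ...................#####@@@######...............
206 ..............#######################...........
208 ............+#+####################+##..........
210 .............#########################..........
212 .............+#######################+..........
214 .............+#######################+..........
216 .............#########################..........
218 .............########################+..........
220 .............########################+..........
222 .............#######################+...........
224 ............+#######################+#..........
```

```bash
python3 - <<'E'
from h import *
b=cv2.imread('pics/s7.png');w=cv2.imread('pics/w9.png');t=cv2.imread('pics/t7.png')
im=np.zeros((540,790,3),np.uint8)
im[:360,:360]=cv2.resize(b[170:230,253:313],(360,360),interpolation=cv2.INTER_CUBIC)
im[:300,370:770]=cv2.resize(w[130:280,180:380],(400,300),interpolation=cv2.INTER_CUBIC)
im[310:540,370:770]=cv2.resize(t[170:250,220:360],(400,229),interpolation=cv2.INTER_CUBIC)[:230].repeat(1,0) if False else cv2.resize(t[170:250,220:360],(400,230))
cv2.imwrite('pics/c4.png',im)
F=[]
for i in range(8): optics.grab_frame('top'); F.append(monitor.observe()['contact_force'])
print(np.mean(F,0))
E
```

```text
[-0.03770009 -0.03615838 -1.48097626]
```

View pics/c4.png

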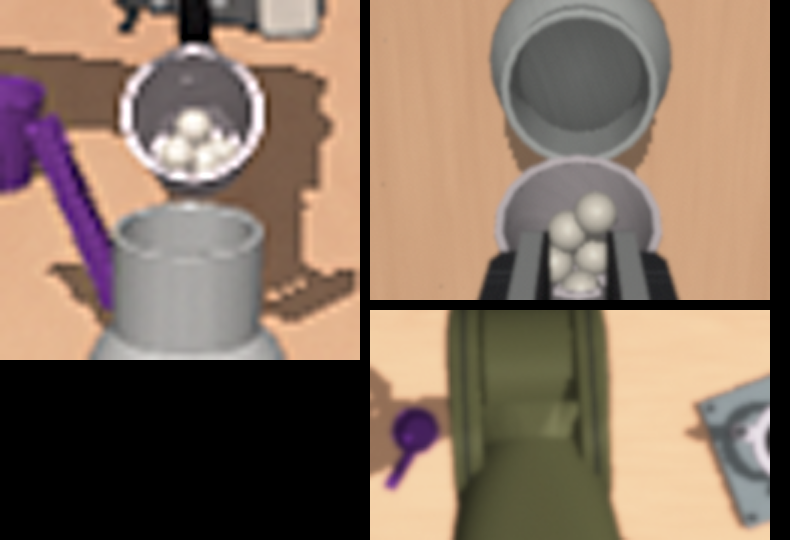

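The wrist crop shows all five balls still in the cup. The lip is short of the flask mouth, because it lies behind the grip rather than ahead of it. Next I estimate the actual tilt from the rim.

```bash
python3 - <<'E'
from h import *
w=grab('wrist');b=grab('side');s=monitor.observe();T=s['tcp_pos'];G=T+[0,0,19]
print(T)
for th in range(40,90,5):
    c,sn=np.cos(np.radians(th)),np.sin(np.radians(th))
    out=[]
    for x,z in((-27,50),(0,50),(27,50),(-20,0)):
        X,Z=x-59,z-84; P=G+[0,c*X-sn*Z,sn*X+c*Z]; out+=[proj(w,P)[1].round(1),proj(b,P)[1].round(1)]
    print(th,'lip w,s',out[:2],'ctr',out[2:4],'up',out[4:6],'foot',out[6:])
P=w['pixels'];hs=cv2.cvtColor(P,cv2.COLOR_RGB2HSV)
p=P[190:250,284];print([(190+i,int(v.max()),int(v.max())-int(v.min())) for i,v in enumerate(p)][::2])
for y in range(196,262,3): print(y,''.join('o' if P[y,x].max()<60 else '.' if hs[y,x,1]>70 else '@' if P[y,x].min()>175 else '#' if P[y,x].min()>110 else '+' for x in range(232,336)))
q=b['pixels'][170:212,283];print([(170+i,int(v.max()),int(v.max())-int(v.min())) for i,v in enumerate(q)])
E
```

```text
[556.92345756  24.46686434 197.23759687]
40 lip w,s [np.float64(160.0), np.float64(203.0)] ctr [np.float64(197.2), np.float64(192.3)] up [np.float64(238.8), np.float64(181.9)] foot [np.float64(202.0), np.float64(211.0)]
45 lip w,s [np.float64(170.2), np.float64(203.3)] ctr [np.float64(205.2), np.float64(192.2)] up [np.float64(245.2), np.float64(181.4)] foot [np.float64(214.1), np.float64(209.4)]
50 lip w,s [np.float64(180.4), np.float64(203.3)] ctr [np.float64(213.4), np.float64(191.9)] up [np.float64(251.8), np.float64(180.7)] foot [np.float64(226.3), np.float64(207.5)]
55 lip w,s [np.float64(190.7), np.float64(203.0)] ctr [np.float64(221.7), np.float64(191.4)] up [np.float64(258.5), np.float64(179.9)] foot [np.float64(238.5), np.float64(205.3)]
60 lip w,s [np.float64(201.0), np.float64(202.4)] ctr [np.float64(230.3), np.float64(190.6)] up [np.float64(265.4), np.float64(178.9)] foot [np.float64(250.9), np.float64(202.8)]
65 lip w,s [np.float64(211.5), np.float64(201.5)] ctr [np.float64(238.9), np.float64(189.6)] up [np.float64(272.4), np.float64(177.8)] foot [np.float64(263.5), np.f
[... 3518 characters left out ...]
+#@@@@@############@@@@@@@###+oooo++#########++ooooooooo+..........
[(170, 10, 2), (171, 10, 1), (172, 12, 4), (173, 5, 5), (174, 6, 6), (175, 3, 3), (176, 0, 0), (177, 70, 5), (178, 165, 10), (179, 175, 11), (180, 96, 7), (181, 100, 7), (182, 103, 9), (183, 103, 8), (184, 104, 8), (185, 104, 9), (186, 100, 7), (187, 107, 7), (188, 146, 11), (189, 212, 27), (190, 243, 25), (191, 229, 28), (192, 201, 25), (193, 213, 28), (194, 246, 16), (195, 247, 14), (196, 232, 24), (197, 185, 24), (198, 175, 16), (199, 221, 18), (200, 137, 11), (201, 79, 5), (202, 93, 20), (203, 152, 28), (204, 197, 5), (205, 164, 3), (206, 168, 4), (207, 166, 3), (208, 168, 5), (209, 167, 4), (210, 169, 5), (211, 163, 4)]
```

The tilt is really about 65 degrees, because the cup creeps back in the pads. I'll use the near flask rim as a fulcrum, where the contact normal passes close to the flask's ball centre, and roll the cup over it into the mouth.

>>> {"op": "servo_tool", "data": {"steps": [{"dx": 0,"dy": 0,"dz": -0.007,"turn": 0,"jaw": 0.008},{"dx": 0.004,"dy": -0.001,"dz": -0.007,"turn": 0,"jaw": 0.008},{"dx": 0.008,"dy": 0,"dz": 0,"turn": 0,"jaw": 0.008},{"dx": 0.007,"dy": 0,"dz": 0.003,"turn": 0,"jaw": 0.008},{"dx": 0,"dy": 0,"dz": 0.004,"turn": 0,"jaw": 0.008}], "newtons": 20}}

```text
time_s: 28.55
tcp_pos: [558.0, 4.4, 204.4]
tool_rot: [-179.5, -0.7, -89.8]
contact_force: [0.3, 0.4, -1.5]
grip_width: 13.9
grip_force: 20.5
```

>>> {"op": "servo_tool", "data": {"steps": [{"dx": 0,"dy": 0,"dz": 0.002,"turn": 0,"jaw": 0.008},{"dx": 0.002,"dy": 0,"dz": 0.002,"turn": 0,"jaw": 0.008},{"dx": 0.002,"dy": 0,"dz": 0.001,"turn": 0,"jaw": 0.008}], "newtons": 20}}

```text
time_s: 28.85
tcp_pos: [558.1, 2.0, 199.6]
tool_rot: [-179.5, -0.6, -89.7]
contact_force: [-0.1, 1.2, 3.3]
grip_width: 13.7
grip_force: 20.8
```

```bash
cat >> h.py <<'E'
def chk():
    s=monitor.observe();T=s['tcp_pos'];print(T.round(1),s['tool_rot'].round(1),s['contact_force'].round(1),s['time_s'])
    b=grab('side');w=grab('wrist');u=int(proj(b,T)[0]);dump(b,284,196,32,26)
    for th in range(60,110,5):
        c,sn=np.cos(np.radians(th)),np.sin(np.radians(th));o=[]
        for x,z in((-27,50),(27,50)):
            X,Z=x-59,z-84;o.append(proj(b,T+[0,c*X-sn*Z,19+sn*X+c*Z])[1].round(1))
        print(th,o,end=' ')
E
python3 -c "
from h import *
chk()"
```

```text
[558.1   2.  199.6] [-179.5   -0.6  -89.7] [-0.1  1.2  3.3] 28.85
164 ............++++++oo###ooooooo###oo++#############+.
166 ............++++++oo###ooooooo###+oo+###########++..
168 .............+++++oo###ooooooo###oo++###########++..
170 ...............o+ooo###o+ooooo###+o+++##########+...
172 ................oo..###o.ooooo###.++++##########....
174 ...............oo........ooooo......oo##########....
176 .........................ooooo......................
178 .........................ooooo......................
180 .......................#@@@@@@#.....................
182 ...................##++++++++++++##.................
184 .................@@#+++++##+##++++#@@+..............
186 ................@@++++++++++++++++++@@..............
188 ...............@@++++++++++++++++++++@@.............
190 ...............@@++++++#########+++++@@.............
192 ...............@@++++#####@@@#####+++@@.............
194 ...............#@#+++#########@@##++#@#.............
196 ................@@#+@@@@@@@##@@@@@@@@@..............
198 .................#@#@@#@@@@#@@@###@@#...............
200 ....
[... 511 characters left out ...]
............+#######################+.............
220 ..............########################+.............
222 ..............########################+.............
224 .............########################+##............
226 ............#############################...........
60 [np.float64(205.0), np.float64(181.0)] 65 [np.float64(204.0), np.float64(179.9)] 70 [np.float64(202.8), np.float64(178.7)] 75 [np.float64(201.3), np.float64(177.3)] 80 [np.float64(199.5), np.float64(175.9)] 85 [np.float64(197.6), np.float64(174.4)] 90 [np.float64(195.3), np.float64(172.8)] 95 [np.float64(192.9), np.float64(171.1)] 100 [np.float64(190.3), np.float64(169.4)] 105 [np.float64(187.5), np.float64(167.7)]
```

>>> {"op": "servo_tool", "data": {"steps": [{"dx": 0.004,"dy": 0,"dz": 0.0005,"turn": 0,"jaw": 0.008},{"dx": 0.004,"dy": 0,"dz": 0.001,"turn": 0,"jaw": 0.008},{"dx": 0.004,"dy": 0,"dz": 0.001,"turn": 0,"jaw": 0.008}], "newtons": 20}}

```text
time_s: 29.25
tcp_pos: [558.2, -10.8, 197.2]
tool_rot: [-179.5, -0.7, -89.7]
contact_force: [-0.1, 1.3, 0.9]
grip_width: 13.9
grip_force: 20.2
```

```bash
python3 -c "
from h import *
chk()"
```

```text
[558.2 -10.8 197.2] [-179.5   -0.7  -89.7] [-0.1  1.3  0.9] 29.25
164 ............+++++oo+##+ooooooo###oo++#############+.
166 ............+++++oo+##+ooooooo###oo++###########++..
168 .............+++++o+##+ooooooo###oo..+##########++..
170 ...............o++o+##+ooooooo###oo..+##########+...
172 ................+.o+##+ooooooo###oo+++##########+...
174 ...............oo...##+..ooooo###...oo#@########....
176 .........................ooooo......................
178 .........................ooooo......................
180 ........................#######.....................
182 .....................##+++++++###...................
184 .................###++++++++++++++##................
186 ................@@#+++++++++++++++++##..............
188 ...............#@+++++++#######+++++#@#.............
190 ..............+@#+++++###########++++@@.............
192 ..............#@#+++######@@@######++@@.............
194 ...............@@+++###############++@@.............
196 ...............#@########@###@#####+@@..............
198 ................@@#####@@@@#@@@#####@#..............
200 ....
[... 511 characters left out ...]
............########################+.............
220 ..............#########################.............
222 ..............#######################++.............
224 .............########################+##............
226 ............#############################...........
60 [np.float64(208.1), np.float64(183.8)] 65 [np.float64(207.1), np.float64(182.7)] 70 [np.float64(205.9), np.float64(181.4)] 75 [np.float64(204.3), np.float64(180.1)] 80 [np.float64(202.5), np.float64(178.6)] 85 [np.float64(200.5), np.float64(177.1)] 90 [np.float64(198.2), np.float64(175.5)] 95 [np.float64(195.8), np.float64(173.8)] 100 [np.float64(193.1), np.float64(172.1)] 105 [np.float64(190.3), np.float64(170.3)]
```

Now about 74 degrees, and the flask hasn't moved. Continuing the roll.

>>> {"op": "servo_tool", "data": {"steps": [{"dx": 0.004,"dy": 0,"dz": 0.001,"turn": 0,"jaw": 0.008},{"dx": 0.004,"dy": 0,"dz": 0.0015,"turn": 0,"jaw": 0.008},{"dx": 0.004,"dy": 0,"dz": 0.0015,"turn": 0,"jaw": 0.008},{"dx": 0.004,"dy": 0,"dz": 0.002,"turn": 0,"jaw": 0.008},{"dx": 0.004,"dy": 0,"dz": 0.002,"turn": 0,"jaw": 0.008}], "newtons": 20}}

```text
time_s: 29.85
tcp_pos: [558.3, -31.1, 189.3]
tool_rot: [-179.5, -0.7, -89.8]
contact_force: [-1.1, 1.6, 2.2]
grip_width: 13.4
grip_force: 19.6
```

>>> {"op": "servo_tool", "data": {"steps": [{"dx": 0.003,"dy": 0,"dz": 0.002,"turn": 0,"jaw": 0.008},{"dx": 0.003,"dy": 0,"dz": 0.002,"turn": 0,"jaw": 0.008},{"dx": 0.003,"dy": 0,"dz": 0.003,"turn": 0,"jaw": 0.008},{"dx": 0,"dy": 0,"dz": 0,"turn": 0,"jaw": 0.008}], "newtons": 20}}

```text
time_s: 30.25
tcp_pos: [558.3, -40.3, 182.3]
tool_rot: [-179.5, -0.7, -89.8]
contact_force: [0.1, -0.1, 2.6]
grip_width: 13.5
grip_force: 19.6
```

```bash
python3 -c "
from h import *
chk()"
```

```text
[558.3 -40.3 182.3] [-179.5   -0.7  -89.8] [ 0.1 -0.1  2.6] 30.25
164 ......ooooooooooooooo+++++++++oooooooooooooo+#####+.
166 ........ooooooooooooo++++++++++oooooooooooo+####++..
168 ..............oooooooo.......++oooooo+#@##@#####++..
170 ...............oooo+++oo++++o+#+ooo+++##########+...
172 ................oo+###ooo+++o###+oo+++##########+...
174 ...............o+o+##+ooooooo###+ooooo##########....
176 ................oo+###ooooooo###+oo.................
178 ................+o+###..ooooo###+oo.................
180 ................+o+###..ooooo###+oo.................
182 ................+o+###...oooo###+oo.................
184 ...................###..#+#++###+...................
186 ...................###o+####+####...................
188 ..................#+++#############+................
190 ................##++###############+#...............
192 ...............##+++###############+##..............
194 ..............##++++###############++##.............
196 ..............#@#++++#######+######++##.............
198 ..............#####+++###########++++##.............
200 ....
[... 511 characters left out ...]
............########################+.............
220 ..............#########################.............
222 ..............########################+.............
224 .............########################+##............
226 ...........##############################...........
60 [np.float64(219.7), np.float64(194.8)] 65 [np.float64(218.6), np.float64(193.6)] 70 [np.float64(217.2), np.float64(192.3)] 75 [np.float64(215.6), np.float64(190.9)] 80 [np.float64(213.7), np.float64(189.4)] 85 [np.float64(211.5), np.float64(187.8)] 90 [np.float64(209.1), np.float64(186.1)] 95 [np.float64(206.5), np.float64(184.4)] 100 [np.float64(203.8), np.float64(182.6)] 105 [np.float64(200.8), np.float64(180.8)]
```

>>> {"op": "servo_tool", "data": {"steps": [{"dx": 0.003,"dy": 0,"dz": 0.002,"turn": 0,"jaw": 0.008},{"dx": 0.003,"dy": 0,"dz": 0.002,"turn": 0,"jaw": 0.008},{"dx": 0.003,"dy": 0,"dz": 0.003,"turn": 0,"jaw": 0.008},{"dx": 0.003,"dy": 0,"dz": 0.003,"turn": 0,"jaw": 0.008},{"dx": 0.002,"dy": 0,"dz": 0.003,"turn": 0,"jaw": 0.008}], "newtons": 20}}

```text
time_s: 30.85
tcp_pos: [558.4, -54.2, 169.3]
tool_rot: [-179.5, -0.7, -89.8]
contact_force: [-0.1, -1.1, 2.3]
grip_width: 13.7
grip_force: 19.7
```

>>> {"op": "servo_tool", "data": {"steps": [{"dx": 0.002,"dy": 0,"dz": 0.002,"turn": 0,"jaw": 0.008},{"dx": 0,"dy": 0,"dz": 0,"turn": 0,"jaw": 0.008},{"dx": 0,"dy": 0,"dz": 0,"turn": 0,"jaw": 0.008},{"dx": 0,"dy": 0,"dz": 0,"turn": 0,"jaw": 0.008}], "newtons": 20}}

```text
time_s: 31.25
tcp_pos: [558.4, -55.8, 167.7]
tool_rot: [-179.5, -0.7, -89.8]
contact_force: [-0.0, -0.1, 1.3]
grip_width: 13.4
grip_force: 19.7
```

```bash
python3 -c "
from h import *
chk()"
```

```text
[558.4 -55.8 167.7] [-179.5   -0.7  -89.8] [-0.  -0.1  1.3] 31.25
164 oooooooo+...++++ooooo+++++++..ooooo++######oooooooo.
166 .oooooooo...++++ooooo++++++++.ooooo++#####ooooooo+..
168 ..oooooooooo+++.ooooo+++++++++ooooo++###ooooooo+#+..
170 ....ooooooooooooooooo+++++++++ooooo..ooooooooo+#+...
172 .....oooooooooooooooo.....o+++ooooooooooooooo+##+...
174 ......ooooooooooooooo.........oooooooooooooo##@#....
176 .............oooooooo.........oooooooo..............
178 ...............oooooooooooooooooooo.................
180 ................oo#@#+ooooooo#@#ooo.................
182 ................oo###+ooooooo###ooo.................
184 ................oo###+++ooooo###ooo.................
186 ................oo###++++++++###ooo.................
188 ................oo###++#####+###ooo.................
190 ................oo###++#####+###ooo++...............
192 ................oo###++#####+###ooo++...............
194 ................#+###++#####+###++++##..............
196 ...............#+++#+++#####++###++++#..............
198 ..............+#++++++++#######+++++++#.............
200 ....
[... 511 characters left out ...]
............########################+.............
220 ..............########################+.............
222 ..............########################+.............
224 .............+#######################+##............
226 ............#############################...........
60 [np.float64(229.0), np.float64(203.7)] 65 [np.float64(227.8), np.float64(202.5)] 70 [np.float64(226.3), np.float64(201.1)] 75 [np.float64(224.6), np.float64(199.7)] 80 [np.float64(222.6), np.float64(198.1)] 85 [np.float64(220.3), np.float64(196.5)] 90 [np.float64(217.9), np.float64(194.8)] 95 [np.float64(215.2), np.float64(193.0)] 100 [np.float64(212.4), np.float64(191.2)] 105 [np.float64(209.4), np.float64(189.4)]
```

```bash
python3 -c "
from h import *
b=grab('side','s8');w=grab('wrist','w10')
def ch(P,r,c,k=1):
  for y in range(*r,k): print(y,' '.join('%3d%s'%(P[y,x].max(),'*' if int(P[y,x].max())-int(P[y,x].min())>13 else ' ') for x in range(*c)))
ch(b['pixels'],(190,214),(262,298,),1)
T=monitor.observe()['tcp_pos']
print(proj(w,[558,-7,121]),proj(w,T))
"
```

```text
190 109* 112* 124* 123* 122* 122* 123* 123* 122* 124* 118*  83*  41   29  125  182  151   65   80  133  128  129  128  127  100  123  181  144   53   39   38   67  104* 111* 104* 164*
191 117* 103* 122* 123* 122* 122* 124* 123* 124* 125* 122*  88*  39   29  123  183  152   69   81  134  129  129  126  127  100  122  182  142   53   37   48   78  106* 120* 119* 114*
192 115* 117* 120* 126* 124* 122* 123* 124* 123* 123* 129* 103*  41   27  114  175  151   67   83  133  130  129  126  129   99  122  178  141   51   36   55   96  112  114* 124* 123*
193 126* 132* 120* 116* 127* 123* 123* 124* 124* 123* 125* 117*  81   47   98  161  152   66   82  134  128  129  128  128   99  122  180  144   62   50   76  113  122  121* 123* 123*
194 138* 117*  95*  99* 125* 125* 123* 125* 124* 123* 125* 132* 117   85  123  172  155   73   85  132  128  128  127  128   99  124  182  153  103   97   96   97  117  126* 118* 125*
195 134* 125* 112* 114* 126* 125* 123* 124* 123* 124* 123* 123* 115   95  122  158  142   72   92  132  129  130  128  128   99  120  174  151  124  121  105   92  108  117  114* 1
[... 2671 characters left out ...]
1  103  100  101  106  116  115  104  102  103   99  104  114  113   95  132  147  104* 116*
211 232* 234* 244* 217* 125* 129* 134* 133* 125* 106* 110  130  146  180  180  151  122  119  140  131  130  128  127  128  133  124  100   97  119  149  145  118  111  125  110  116*
212 235* 238* 243* 234* 154* 130* 131* 141* 137* 106* 113  136  141  148  155  168  164  172  193  180  179  180  179  180  187  167  126  111  129  159  151  134  119  123  110  116*
213 219* 223* 227* 233* 194* 131* 130* 134* 132* 115* 113  134  143  150  155  161  166  172  174  172  174  177  174  173  175  176  174  150  140  160  153  146  137  122  109  118*
[285.81000061 298.28714164] [285.10666753 264.18700704]
```

The cup interior now reads uniformly empty and the flask still stands. I'll lift away and turn the cup so the case face can push it back upright in the pads.

>>> {"op": "servo_tool", "data": {"steps": [{"dx": 0,"dy": 0,"dz": -0.01,"turn": 0,"jaw": 0.008},{"dx": 0,"dy": 0,"dz": -0.015,"turn": 0,"jaw": 0.008},{"dx": 0,"dy": 0,"dz": -0.02,"turn": 0,"jaw": 0.008},{"dx": -0.02,"dy": -0.01,"dz": -0.005,"turn": 0,"jaw": 0.008},{"dx": -0.037,"dy": -0.016,"dz": 0,"turn": 0,"jaw": 0.008}], "newtons": 20}}

```text
time_s: 31.95
tcp_pos: [584.3, 0.5, 219.2]
tool_rot: [-179.3, -0.8, -90.0]
contact_force: [0.1, -0.0, -1.1]
grip_width: 13.4
grip_force: 19.6
```

>>> {"op": "servo_tool", "data": {"steps": [{"dx": -0.04,"dy": -0.018,"dz": 0,"turn": 0,"jaw": 0.008},{"dx": -0.04,"dy": -0.018,"dz": 0,"turn": 0,"jaw": 0.008},{"dx": -0.035,"dy": -0.014,"dz": 0,"turn": 0,"jaw": 0.008},{"dx": -0.014,"dy": -0.006,"dz": 0,"turn": 0,"jaw": 0.008},{"dx": 0,"dy": 0,"dz": 0,"turn": 0,"jaw": 0.008}], "newtons": 20}}

```text
time_s: 32.45
tcp_pos: [639.7, 133.2, 215.7]
tool_rot: [-179.5, -0.7, -89.6]
contact_force: [-0.8, -0.9, -1.1]
grip_width: 13.7
grip_force: 19.6
```

```bash
python3 -c "
from h import *
s=monitor.observe();print(s['tcp_pos'],s['time_s'])
w=grab('wrist','w11');P=w['pixels'];t=grab('top','t8')
c=proj(w,[558,-7,121]);print(c, proj(t,[558,-7,121]))
def balls(f,c,r,th=13):
  P=f['pixels'].astype(int);u,v=map(int,c)
  for y in range(max(v-r,0),min(v+r,420),max(1,r//12)): print(y,''.join('B' if P[y,x].min()>120 and 5<P[y,x].max()-P[y,x].min()<40 else '.' if P[y,x].max()-P[y,x].min()>=40 else '#' if P[y,x].max()>90 else 'o' for x in range(max(u-r,0),min(u+r,560),max(1,r//24))))
balls(w,c,48);balls(t,proj(t,[558,-7,121]),15)
"
```

```text
[639.70064346 133.17684777 215.67832804] 32.45
[409.33555549  10.82970098] [288.06168705 205.58679028]
0 ########ooooooooooooooooooooooooooooooooooo##...
4 ###o###oooooooooooooooooooooooooooooooooooo##B..
8 ##oo###oooooooooooooooooooooooooooooooooooo##...
12 ooo####oooooooooooooooooooooooooooooooooooo##...
16 oooo###oooooooooooooooooooooooooooooooooooo#B...
20 oooo###o#ooo#ooooooooooooooooooooooooooooo##B...
24 oooo#######o###oooooooooooooooooooooooooo##B....
28 oooo#############ooooooooooooooooooooooo##B.....
32 ooooo#############ooooooooooooooooooooo##B......
36 ooooo##############ooooooooooooooo######B.......
40 ooooooo############ooooooooooooo#######B........
44 oooooooo#############ooooooooo#######B..........
48 oooooooooo###########oooooo########B............
52 oooooooooooo##########oo########B...............
56 ooooooooooooooo################.................
190 ..............................
191 ..............................
192 ..............................
193 ..............................
194 ..............................
195 ............BBBBBB............
196 ........###B######BBB.........
197 ......##############BB........
198 .....#################BB......
199 ....###################BB.....
200 ...#####################B.....
201 ...######################B....
202 ..#######################B....
203 ..################B#######B...
204 ..#o######################B...
205 .###########B#############B...
206 .#########################BB..
207 .###############B##########B..
208 .##########################B..
209 .##o######################BB..
210 ..#o######################B...
211 ..#o######################B...
212 ..#oo#####################B...
213 ..##o####################B....
214 ...#oo##################BB....
215 ...#####################B.....
216 ....##################BB......
217 .....################BB.......
218 .......############BB.........
219 ........######BBBBBB..........
```

>>> {"op": "servo_tool", "data": {"steps": [{"dx": 0,"dy": 0,"dz": 0,"turn": 0.139,"jaw": 0.008},{"dx": 0,"dy": 0,"dz": 0,"turn": 0.139,"jaw": 0.008},{"dx": 0,"dy": 0,"dz": 0,"turn": 0.139,"jaw": 0.008},{"dx": 0,"dy": 0,"dz": 0,"turn": 0.139,"jaw": 0.008},{"dx": 0,"dy": 0,"dz": 0,"turn": 0.139,"jaw": 0.008}], "newtons": 20}}

```text
time_s: 33.05
tcp_pos: [638.5, 128.9, 216.6]
tool_rot: [-179.2, -0.2, -130.0]
contact_force: [0.7, 0.1, -1.2]
grip_width: 13.7
grip_force: 19.6
```

>>> {"op": "servo_tool", "data": {"steps": [{"dx": 0,"dy": 0,"dz": 0,"turn": 0.139,"jaw": 0.008},{"dx": 0,"dy": 0,"dz": 0,"turn": 0.139,"jaw": 0.008},{"dx": 0,"dy": 0,"dz": 0,"turn": 0.139,"jaw": 0.008},{"dx": 0,"dy": 0,"dz": 0,"turn": 0.139,"jaw": 0.008},{"dx": 0,"dy": 0,"dz": 0,"turn": 0.139,"jaw": 0.008}], "newtons": 20}}

```text
time_s: 33.55
tcp_pos: [638.4, 128.9, 216.6]
tool_rot: [-179.2, 0.3, -169.9]
contact_force: [-0.5, 0.8, -1.4]
grip_width: 13.6
grip_force: 19.6
```

>>> {"op": "servo_tool", "data": {"steps": [{"dx": 0,"dy": 0,"dz": 0.01,"turn": 0.139,"jaw": 0.008},{"dx": 0,"dy": 0,"dz": 0.02,"turn": 0.139,"jaw": 0.008},{"dx": 0,"dy": 0,"dz": 0.025,"turn": 0,"jaw": 0.008},{"dx": 0,"dy": 0,"dz": 0.015,"turn": 0,"jaw": 0.008},{"dx": 0,"dy": 0,"dz": 0,"turn": 0,"jaw": 0.008}], "newtons": 20}}

```text
time_s: 34.05
tcp_pos: [637.2, 127.9, 143.8]
tool_rot: [-179.2, 0.2, 174.5]
contact_force: [-1.1, 0.5, -1.4]
grip_width: 13.7
grip_force: 19.6
```

```bash
python3 -c "
from h import *
s=monitor.observe();print(s['tcp_pos'],s['tool_rot'])
a=cv2.imread('pics/top.png').astype(int);t=cv2.imread('pics/t8.png').astype(int)
d=t[196:218,278:300].max(2)-a[196:218,278:300].max(2);print('\n'.join(' '.join('%3d'%v for v in r) for r in d[::2]))
sil(dz=20,n=70,w=90)
"
```

```text
[637.15544517 127.85715913 143.78107844] [-179.24213947    0.24411939  174.54783579]
 18  19  16  15  14  16  14  15  15  16  18  20  22  22  20  21  20  16  12  11  11  10
 14  12  12  16  19  21  16  14  13  16  20  25  21  20  19  21  20  19  19  18  11   9
 13  16  17  16  18  18  14  10  11  14  13  13  14  16  25  36  35  29  24  19  17  12
 18  23  21  10   8  12  13  13  13  12  12  18  25  30  25  22  26  36  38  30  22  21
 28  30  20  13  12  16  25  28  24  16  14  20  28  31  26  19  19  28  30  24  20  20
 41  40  21  10  11  14  21  24  18  16  23  28  25  16  11  11  16  21  20  18  19  20
 27  22   8   6  11  13  19  21  16  12  18  24  22  14  11  12  18  22  20  16  16  18
 14  16  17  18  13  15  25  30  27  21  21  25  25  18  13  15  20  24  20  17  18  19
 11  18  29  32  20  10   9  10  11  16  25  31  29  20  14  14  18  19  21  21  19  19
 10  12  15  18  19  16  14  14  17  18  16  15  16  17  19  20  19  19  19  18  19  19
 13  12  13  12  14  17  23  23  21  19  19  23  24  19  18  19  19  18  18  18  17  11
[637.2 127.9 143.8] [-1.1  0.5 -1.4]
151 ......
[... 2621 characters left out ...]
..........###...............
207 #.###################.#....................................................###............
209 ########################......................................................###....#####
211 ######################...........................................................###.####.
213 ######################...................................................................o
215 ######################...................................................................o
217 ######################...................................................................o
219 ######################...................................................................o
x0 273
```

The cup now lies near 92 degrees with its foot facing the case, and the flask interior looks textured, which suggests the balls are in. Pushing the foot against the case to right the cup.

>>> {"op": "servo_tool", "data": {"steps": [{"dx": -0.01,"dy": 0,"dz": 0.008,"turn": 0,"jaw": 0.008},{"dx": -0.01,"dy": 0,"dz": 0,"turn": 0,"jaw": 0.008},{"dx": -0.007,"dy": 0,"dz": 0,"turn": 0,"jaw": 0.008},{"dx": -0.007,"dy": 0,"dz": 0,"turn": 0,"jaw": 0.008},{"dx": -0.007,"dy": 0,"dz": 0,"turn": 0,"jaw": 0.008}], "newtons": 20}}

```text
time_s: 34.6
tcp_pos: [669.7, 126.7, 138.5]
tool_rot: [-179.3, -0.7, 174.7]
contact_force: [-29.5, 2.2, 14.4]
grip_width: 13.6
grip_force: 29.4
```

>>> {"op": "servo_tool", "data": {"steps": [{"dx": -0.007,"dy": 0,"dz": 0,"turn": 0,"jaw": 0.008},{"dx": -0.007,"dy": 0,"dz": 0,"turn": 0,"jaw": 0.008},{"dx": -0.007,"dy": 0,"dz": 0,"turn": 0,"jaw": 0.008},{"dx": -0.007,"dy": 0,"dz": 0,"turn": 0,"jaw": 0.008},{"dx": -0.007,"dy": 0,"dz": 0,"turn": 0,"jaw": 0.008}], "newtons": 20}}

```text
time_s: 35.1
tcp_pos: [694.1, 124.3, 140.1]
tool_rot: [-179.3, -1.8, 174.8]
contact_force: [-63.2, 4.6, 39.0]
grip_width: 14.0
grip_force: 44.2
```

>>> {"op": "servo_tool", "data": {"steps": [{"dx": -0.007,"dy": 0,"dz": 0,"turn": 0,"jaw": 0.008},{"dx": -0.007,"dy": 0,"dz": 0,"turn": 0,"jaw": 0.008},{"dx": -0.007,"dy": 0,"dz": 0,"turn": 0,"jaw": 0.008},{"dx": -0.007,"dy": 0,"dz": 0,"turn": 0,"jaw": 0.008},{"dx": 0,"dy": 0,"dz": 0,"turn": 0,"jaw": 0.008}], "newtons": 20}}

```text
time_s: 35.6
tcp_pos: [736.6, 121.2, 140.3]
tool_rot: [-179.3, -0.2, 174.8]
contact_force: [-10.8, 0.5, 8.1]
grip_width: 13.4
grip_force: 19.4
```

```bash
python3 -c "
from h import *
sil(dz=30,n=80,w=80)
"
```

```text
[736.6 121.2 140.3] [-10.8   0.5   8.1]
153 .....................................oooooo....oooo.............................
155 .......................oo............oooooooooooooo........................##..#
157 .....................ooooo...........oooooooooooooo........................####.
159 ......................oooooo..........ooooooooooooo..........................###
161 .......................oooooo..........ooooooooooo.ooooooooo.o.ooooo..oooooooooo
163 .........................oooooo.......oooooooooooo...ooooooooooooooooooooooooooo
165 ..........................ooooo.......ooooooooooo###############################
167 ............................ooooo......oooooooooo###############################
169 .............................ooooo.....oooooooo.################################
171 ...............................ooooo.....ooooo.#################################
173 ................................oooooo..oooooo.#################################
175 .................................ooooo..oooooo.#################################
177 ...................................o
[... 1646 characters left out ...]
ooo.ooooooooo
217 ............................................ooooooooooo.ooooooooo.o.o.oooooooooo
219 ............................................ooooooooooooooo.oooooooooooooooooooo
221 ............................................oooooooooooooooooooooooooooooooooooo
223 ............................................ooooo.oooooooooooooooooooooooooooooo
225 ............................................oooooooooooooooooooooooooooooooooooo
227 ............................................ooooooooo.oooooooooooooooooooooooooo
229 ...........................................oooooooooo.oooooooooooooooooooooo.ooo
231 ...........................................ooooooooooooooooooooooooooooooooooooo
x0 318
```

The push slid the bar along the pads, so the grip now sits near the handle's base, with the cup at about 60 degrees. I'll back away from the case and look at the pose in the clear.

>>> {"op": "servo_tool", "data": {"steps": [{"dx": 0.005,"dy": 0,"dz": 0,"turn": 0,"jaw": 0.008},{"dx": 0.025,"dy": 0,"dz": 0,"turn": 0,"jaw": 0.008},{"dx": 0.035,"dy": 0,"dz": 0.01,"turn": 0,"jaw": 0.008},{"dx": 0.02,"dy": 0,"dz": 0.02,"turn": 0,"jaw": 0.008},{"dx": 0,"dy": 0,"dz": 0.01,"turn": 0,"jaw": 0.008}], "newtons": 20}}

```text
time_s: 36.15
tcp_pos: [656.4, 127.7, 97.6]
tool_rot: [-179.3, 0.4, 174.7]
contact_force: [0.8, -1.2, -1.5]
grip_width: 13.5
grip_force: 19.6
```

```bash
python3 -c "
from h import *
b,T=sil(dz=10,n=70,w=76)
s=monitor.observe();print(s['tool_rot'],s['contact_force'])
f=436;print('grip px',proj(b,T+[0,0,19]),'tcp px',proj(b,T),'100mm up',proj(b,T+[0,0,100]),'x+50',proj(b,T+[50,0,0]))
"
```

```text
[656.4 127.7  97.6] [ 0.8 -1.2 -1.5]
165 ........#############.............ooo.....ooooo...........................o#
167 .........##########...............o...###.o.ooo...........................o.
169 .........##########..............ooo......ooooo...........................o.
171 .........##########oooo..........oooooooooooooo...........................o.
173 ..oo.....##########oooooo........ooooooooooooo............................o.
175 ..........########..ooooo.........oooooooooooo............................o.
177 ......................ooooo........oooooooooo...........................#.o.
179 .......................oooooo.....ooooooooooo............................ooo
181 ........................oooooo....ooooooooooo............................ooo
183 ..........................oooooo..ooooooooooo............................o..
185 ...........................oooooo....oooooo..............................o..
187 ............................oooooo...ooooo...............................o..
189 ..............................ooooo..ooooo...............................o..
191 ......
[... 1301 characters left out ...]
................................................................o
225 #######..##................................................................o
227 ############...............................................................o
229 #############.............................................................oo
231 ##############............................................................oo
233 ##############............................................................oo
x0 287
[-179.29812704    0.43799377  174.69361974] [ 0.2714589   0.87669563 -2.89956649]
grip px [325.82594143 189.64373761] tcp px [325.53723421 196.80016507] 100mm up [327.10000264 158.06251715] x+50 [345.59974625 197.18524026]
```

>>> {"op": "servo_tool", "data": {"steps": [{"dx": 0,"dy": 0,"dz": 0.015,"turn": 0,"jaw": 0.008},{"dx": 0,"dy": 0,"dz": 0.018,"turn": 0,"jaw": 0.008},{"dx": 0,"dy": 0,"dz": 0.008,"turn": 0,"jaw": 0.008},{"dx": 0,"dy": 0,"dz": 0.003,"turn": 0,"jaw": 0.008}], "newtons": 20}}

```text
time_s: 36.6
tcp_pos: [660.9, 127.1, 53.8]
tool_rot: [-179.4, 0.6, 174.7]
contact_force: [0.1, -0.0, -0.5]
grip_width: 13.5
grip_force: 19.6
```

>>> {"op": "servo_tool", "data": {"steps": [{"dx": -0.002,"dy": 0,"dz": 0.003,"turn": 0,"jaw": 0.008},{"dx": -0.003,"dy": 0,"dz": 0.002,"turn": 0,"jaw": 0.008}], "newtons": 20}}

```text
time_s: 36.8
tcp_pos: [665.4, 127.0, 50.6]
tool_rot: [-179.4, 0.6, 174.7]
contact_force: [-3.7, 0.5, 7.6]
grip_width: 13.8
grip_force: 20.7
```

>>> {"op": "servo_tool", "data": {"steps": [{"dx": -0.005,"dy": 0,"dz": 0.001,"turn": 0,"jaw": 0.008},{"dx": -0.005,"dy": 0,"dz": 0.001,"turn": 0,"jaw": 0.008}], "newtons": 20}}

```text
time_s: 37.0
tcp_pos: [675.2, 126.1, 48.7]
tool_rot: [-179.4, 0.6, 174.7]
contact_force: [-2.3, -0.2, 3.8]
grip_width: 13.7
grip_force: 20.4
```

```bash
python3 -c "
from h import *
b,T=sil(dz=-10,n=64,w=76)
"
```

```text
[675.2 126.1  48.7] [-2.3 -0.2  3.8]
179 .................................o.ooo.##.ooo.....................ooo#######
181 .................................ooooo....oooooo..................ooo#######
183 .................................oooo.....ooooo...................o..#######
185 ..................................ooo.....ooooo...................o...######
187 ......................ooooo......oooo.....ooooo...................o...######
189 ......................ooooo...........####...oo...................o...######
191 .......................ooooo.....ooooo.o.ooooo....................o...######
193 ........................ooooo....ooooooooooooo...................oo..o######
195 .........................ooooo....ooooooooooo....................oo...######
197 ..........................ooooo...ooooooooooo....................o....oo....
199 ...........................ooooo..ooooooooooo........................o......
201 ............................ooooooooooooooooo........................ooooooo
203 .............................ooooooooooooooo.....###.................ooooooo
205 ......
[... 835 characters left out ...]
#########............................oooooooo
227 #####..................################.............................oooooooo
229 ######...................#############.............................oooooo.oo
231 #######.....................########...............................oooooooo.
233 #######........................###.................................oooooooo.
235 ########...........................................................ooooooo.o
237 #######............................................................ooo.ooooo
239 #######............................................................ooooooooo
241 ######.............................................................ooooooooo
x0 294
```

The drag is working: the cup is down to about 45 degrees. Continuing.

>>> {"op": "servo_tool", "data": {"steps": [{"dx": -0.005,"dy": 0,"dz": 0.001,"turn": 0,"jaw": 0.008},{"dx": -0.005,"dy": 0,"dz": 0.001,"turn": 0,"jaw": 0.008},{"dx": -0.005,"dy": 0,"dz": 0.001,"turn": 0,"jaw": 0.008},{"dx": -0.005,"dy": 0,"dz": 0.001,"turn": 0,"jaw": 0.008}], "newtons": 20}}

```text
time_s: 37.45
tcp_pos: [694.9, 124.0, 43.6]
tool_rot: [-179.4, 0.6, 174.7]
contact_force: [-2.6, -0.2, 2.5]
grip_width: 13.3
grip_force: 21.6
```

>>> {"op": "servo_tool", "data": {"steps": [{"dx": -0.004,"dy": 0,"dz": 0.002,"turn": 0,"jaw": 0.008},{"dx": -0.004,"dy": 0,"dz": 0.002,"turn": 0,"jaw": 0.008}], "newtons": 20}}

```text
time_s: 37.65
tcp_pos: [703.0, 123.2, 39.7]
tool_rot: [-179.4, 0.6, 174.7]
contact_force: [-1.9, -0.4, 3.1]
grip_width: 13.2
grip_force: 23.1
```

```bash
python3 -c "
from h import *
b,T=sil(dz=-15,n=64,w=76)
"
```

```text
[703.  123.2  39.7] [-1.9 -0.4  3.1]
181 .................................oooooo...oooooo.......ooo##################
183 ...................................ooo.####oo..........o..##################
185 .................................ooooo.....ooooo.......o...#################
187 ..............................oooooooo.....ooooo.......o...#################
189 ..............................oooooooo.....oooo........o...#################
191 ..............................oooooooo.....oooo........o...#################
193 ..............................ooooo...#####...o.......oo...#################
195 .............................oooooooooo...ooooo.......oo...#################
197 ............................ooooooooooooooooooo.......oo...oo.........######
199 ............................o.oooooooooooooooo..............................
201 ...............................oooooooooooooo.............oooooooooooooooooo
203 ...............................oooooooooooooo.............oooooooooooooooooo
205 ...............................oooooooooooooo.............oooooooooooooooooo
207 ......
[... 835 characters left out ...]
#####.....................oooooooo.oooooooo..
229 ....................###############.....................oooooooooooooooo.ooo
231 ......................##########........................oooooooooooooo.oooo.
233 .......................######...........................oo.oooooooooo..ooooo
235 ........................................................ooooooo.oo.oo.oooooo
237 ........................................................ooo.oooooooooooooo.o
239 ........................................................oooo.oooooo.oooooooo
241 ........................................................oooooooooooooooo.oo.
243 ........................................................oooooooooooooooooooo
x0 305
```

>>> {"op": "servo_tool", "data": {"steps": [{"dx": 0,"dy": 0,"dz": 0.003,"turn": 0,"jaw": 0.008},{"dx": 0,"dy": 0,"dz": 0.003,"turn": 0,"jaw": 0.008},{"dx": 0,"dy": 0,"dz": 0.003,"turn": 0,"jaw": 0.008}], "newtons": 20}}

```text
time_s: 38.0
tcp_pos: [706.8, 123.3, 36.2]
tool_rot: [-179.5, 1.1, 174.7]
contact_force: [-1.5, -2.5, 29.7]
grip_width: 13.9
grip_force: 24.7
```

>>> {"op": "servo_tool", "data": {"steps": [{"dx": 0,"dy": 0,"dz": 0.003,"turn": 0,"jaw": 0.008},{"dx": 0,"dy": 0,"dz": 0.003,"turn": 0,"jaw": 0.008}], "newtons": 20}}

```text
time_s: 38.2
tcp_pos: [710.6, 123.4, 32.8]
tool_rot: [-179.5, 1.6, 174.7]
contact_force: [0.9, -1.9, 30.9]
grip_width: 13.0
grip_force: 18.9
```

```bash
python3 -c "
from h import *
b,T=sil(dz=-15,n=64,w=76)
"
```

```text
[710.6 123.4  32.8] [ 0.9 -1.9 30.9]
184 ................................oooooo....ooooo.....o...####################
186 ..................................oooo.###oo........o...####################
188 ...............................ooooooo....ooooo.....o...####################
190 ..............................ooooooo.....oo..o.....o...####################
192 ..............................ooooooo.....oooo.....oo...####################
194 ..............................oooooooo....oooo.....oo...####################
196 .........................o....oooo....####...o.....oo...####################
198 ...............................ooooooo...ooooo.....oo...o......ooooooooooooo
200 ...............................ooooooooooooooo.........ooooooooo............
202 ...............................oooooooooooooo..........ooooooooooooooooo.ooo
204 ...............................ooooooooooooo...........ooooooooooooooo.ooooo
206 ...............................ooooooooooooo...........ooooooooooooooooooooo
208 ...............................oooooooooooooo........#.ooooooooooooooooo.ooo
210 ......
[... 835 characters left out ...]
#.....................ooooooo.oooo...oo.o.ooo
232 ...................###########.......................ooooo.oo.oooooooooooo.o
234 .....................#####...........................ooooo.oooo.o.oo.ooo.ooo
236 .....................................................ooo.ooooooo..o..ooo..o.
238 .....................................................oooo.ooooo.oooooo.ooooo
240 .....................................................oo.ooooooooooo.o.oo.ooo
242 .....................................................ooooooooooooooooooooooo
244 .................................................................ooooooooooo
246 ............................................................................
x0 308
```

The cup is tilted about 25 degrees and will right itself, but the gripper palm is touching the handle end. I'll ease off and open slowly.

>>> {"op": "servo_tool", "data": {"steps": [{"dx": 0,"dy": 0,"dz": -0.004,"turn": 0,"jaw": 0.008},{"dx": 0,"dy": 0,"dz": -0.006,"turn": 0,"jaw": 0.008},{"dx": 0,"dy": 0,"dz": 0,"turn": 0,"jaw": 0.008}], "newtons": 20}}

```text
time_s: 38.55
tcp_pos: [702.9, 123.1, 34.8]
tool_rot: [-179.4, 0.6, 174.7]
contact_force: [-0.8, -0.4, -1.4]
grip_width: 13.0
grip_force: 19.8
```

>>> {"op": "servo_tool", "data": {"steps": [{"dx": 0,"dy": 0,"dz": 0,"turn": 0,"jaw": 0.0145},{"dx": 0,"dy": 0,"dz": 0,"turn": 0,"jaw": 0.015},{"dx": 0,"dy": 0,"dz": 0,"turn": 0,"jaw": 0.016},{"dx": 0,"dy": 0,"dz": 0,"turn": 0,"jaw": 0.017},{"dx": 0,"dy": 0,"dz": 0,"turn": 0,"jaw": 0.018}], "newtons": 20}}

```text
time_s: 39.05
tcp_pos: [702.6, 123.2, 34.6]
tool_rot: [-179.4, 0.6, 174.7]
contact_force: [-0.3, 0.0, -0.4]
grip_width: 18.2
grip_force: 0.0
```

```bash
python3 -c "
from h import *
b,T=sil(dz=-15,n=64,w=76)
"
```

```text
[702.6 123.2  34.6] [-0.3  0.  -0.4]
183 .................................ooooo...ooooooo.......o..##################
185 ..................................oooo.###ooo..........o...#################
187 .................................ooooo.....ooooo.......o...#################
189 ...............................ooooooo.....ooooo.......o...#################
191 ...............................ooooooo....ooooo........o...#################
193 ...............................oooooo.....ooooo.......oo...#################
195 ...............................oooooo.####............oo...#################
197 ............................ooooooooooo..oooooo.......o....oo.........######
199 ............................o.ooooooooo.oooooo..............................
201 ...............................ooooooooooooooo............oooooooooooooooooo
203 ...............................oooooooooooooo.............oooooooooooooooooo
205 ...............................ooooooooooooo..............ooooooooooooooooo.
207 ...............................oooooooooooooo.............oooooooooooooo.ooo
209 ......
[... 835 characters left out ...]
##.......................oooooooo.oooo.oo.o.o
231 ...................############.........................ooo.ooooooooo..o.o.o
233 ....................#######.............................oooooooooo.ooo.ooooo
235 ........................................................oo.oo.ooooo.oo..ooo.
237 ........................................................oo.ooooooooo.o..ooo.
239 ........................................................oooooooooooooooooooo
241 ........................................................oooooooooooooooooooo
243 ........................................................oooooooooooooooooooo
245 ............................................................................
x0 305
```

>>> {"op": "servo_tool", "data": {"steps": [{"dx": 0,"dy": 0,"dz": -0.006,"turn": 0,"jaw": 0.022},{"dx": 0,"dy": 0,"dz": -0.008,"turn": 0,"jaw": 0.026},{"dx": 0,"dy": 0,"dz": -0.01,"turn": 0,"jaw": 0.03},{"dx": 0,"dy": 0,"dz": 0,"turn": 0,"jaw": 0.03},{"dx": 0,"dy": 0,"dz": 0,"turn": 0,"jaw": 0.03}], "newtons": 20}}

```text
time_s: 39.6
tcp_pos: [703.1, 123.6, 59.8]
tool_rot: [-179.4, 0.7, 174.7]
contact_force: [0.1, 0.3, -0.3]
grip_width: 30.2
grip_force: 0.0
```

```bash
python3 -c "
from h import *
b,T=sil(dz=5,n=64,w=76)
"
```

```text
[703.1 123.6  59.8] [ 0.1  0.3 -0.3]
181 ...................................oooo....oo..........ooo##################
183 ..................................oo...####...o........o..##################
185 ..................................ooooo....oooo........o...#################
187 ..................................ooooo...ooooo........o...#################
189 ..................................ooooooo.ooooo........o...#################
191 ...................................oooooooooooo........o...#################
193 ...................................oooooooooo.........oo...#################
195 ....................................ooooooooo.........oo...#################
197 ............................o......oooooooooo.........o....oo.........######
199 ............................o......oooooo..oo.......ooo....o................
201 .....................................ooooooo.......ooooo..oooooooooooooooooo
203 .....................................ooooo..#.....oooooo..oooooooooooooooooo
205 ...................................#.ooooo.##....ooooo....oooooooooooooooooo
207 ......
[... 835 characters left out ...]
#####.oooo................ooooooooooooooooooo
229 ....................################..oo................ooooooooooooo.o.oooo
231 ....................###############.....................oooooooooo.o.oooooo.
233 ....................###############.....................oooo.ooooo.oooooo.oo
235 ......................############......................oooooooooooo.oo.ooo.
237 ........................................................oooooooooooooooooooo
239 ........................................................ooooooooooooooooo.oo
241 ........................................................oooooooooooooooooooo
243 ........................................................oooooooooooooooooooo
x0 305
```

The cup stands upright. I'm rising clear of it and moving over the flask.

>>> {"op": "servo_tool", "data": {"steps": [{"dx": 0,"dy": 0,"dz": -0.02,"turn": 0,"jaw": 0.03},{"dx": 0,"dy": 0,"dz": -0.045,"turn": 0,"jaw": 0.03},{"dx": 0,"dy": 0,"dz": -0.048,"turn": 0,"jaw": 0.085},{"dx": 0,"dy": 0,"dz": -0.045,"turn": 0,"jaw": 0.085},{"dx": 0.01,"dy": -0.01,"dz": 0,"turn": 0,"jaw": 0.085}], "newtons": 20}}

```text
time_s: 40.15
tcp_pos: [695.0, 118.0, 224.8]
tool_rot: [-179.6, 1.4, 174.7]
contact_force: [-0.3, 0.1, 0.5]
grip_width: 72.3
grip_force: 0.0
```

>>> {"op": "servo_tool", "data": {"steps": [{"dx": 0.032,"dy": -0.035,"dz": 0,"turn": 0,"jaw": 0.085},{"dx": 0.032,"dy": -0.035,"dz": 0,"turn": 0,"jaw": 0.085},{"dx": 0.032,"dy": -0.035,"dz": 0,"turn": 0,"jaw": 0.085},{"dx": 0.026,"dy": -0.028,"dz": 0,"turn": 0,"jaw": 0.085},{"dx": 0,"dy": 0,"dz": 0,"turn": 0,"jaw": 0.085}], "newtons": 20}}

```text
time_s: 40.65
tcp_pos: [551.2, -7.4, 216.8]
tool_rot: [-179.3, 0.3, 174.5]
contact_force: [0.6, 0.4, -0.5]
grip_width: 85.4
grip_force: 0.0
```

```bash
python3 -c "
from h import *
s=monitor.observe();print(s['tcp_pos'],s['tool_rot'],s['time_s'])
w=grab('wrist','w12');b=grab('side','s12');P=w['pixels'].astype(int)
c=proj(w,[558,-7,121]);print(c,proj(w,[586,-7,121]),proj(w,[558,21,121]))
u,v=map(int,c)
for y in range(v-70,v+70,5): print(y,''.join('B' if P[y,x].min()>105 and P[y,x].max()-P[y,x].min()<40 and P[y,x].max()-P[y,x].min()>8 else '.' if P[y,x].max()-P[y,x].min()>=40 else '#' if P[y,x].max()>100 else '+' if P[y,x].max()>60 else 'o' for x in range(u-80,u+80,2)))
"
```

```text
[551.2364894   -7.42118539 216.81337957] [-179.27877971    0.3226136   174.47189062] 40.65
[288.30132488 213.23156982] [291.47616513 245.43137492] [323.42140277 210.11157208]
143 ................................................................................
148 ................................................................................
153 .................................##+++++++++++++++...+..........................
158 .............................#############+++++++++++++++.......................
163 ..........................#####################+++++++++++#.....................
168 ........................######################++++++++++++++....................
173 ......................B############+++++++++++++++++++++++++#...................
178 .....................B#########++++++++++++++++++++++++++++++...................
183 ....................B#########++##################+++++++++++#..................
188 ....................B############+++####++++++++++####++++++++..................
193 ....................B#########++++++++++++####+++++++###++++++.........
[... 754 characters left out ...]
....................
243 ....................................BB######BBB.................................
248 ................................................................................
253 ................................................................................
258 ................................................................................
263 ................................................................................
268 ................................................................................
273 ................................................................................
278 ................................................................................
```

```bash
python3 -c "
from h import *
P=cv2.imread('pics/w12.png').astype(int)
for y in range(184,242,3): print(y,' '.join('%3d'%P[y,x].max() for x in range(254,324,2)))
"
```

```text
184 142 145 147 148 138 111  99  97 111 133 143 139 127 114 110 106  99  90  93  96  99  98 103 116 130 138 138 122  91  73  70  79  81  80  79
187 145 147 148 143 114 102 109 134 143 126 106  91  98 104 109 109 104  96  91  90  93  94  91  90  90  93 105 130 141 127  96  74  79  79  79
190 147 149 149 130 110 135 147 131 100  89  89  87  95 103 106 105 101  93  91 100 105 105 103  96  90  89  89  90 102 131 139 108  77  80  79
193 148 150 146 121 142 142 110  90  88  88  89  88  88  92  95  94  93  93  95 102 108 110 105 100  89  88  88  87  87  90 118 138 118  86  80
196 148 149 142 146 141 104  86  88  87  88  91  96 100 100  96  91  96  94  91  97 101 103 100  95  88  90  90  90  87  86  86 111 142 120  84
199 146 148 152 143 102  84  85  86  88  88  98 104 109 106 103  95  93  95  94  91  90  91  90  90  91  91  89  87  85  83  83  93 125 140 106
202 145 149 153 118  78  81  84  86  87  87  96 104 108 105 102  93  91  92  92  93  93  93  93  89  88  87  86  87  86  85  84  95 109 134 132
205 144 151 143  90  70  80  85  86  87  87  89  95  98  97  92  88  90  92  93  93  90  89 
[... 1079 characters left out ...]
 143 104  70  69  69  70  69  71  70  72  71  71  70  71  71  72  71  71  70  73  84  90  91  93  98  99 110 138 149 175 192
232 192 193 192 191 174 147 118  81  68  70  71  70  70  71  71  71  71  72  72  72  72  72  75  82  86  89  92  95  98 112 138 151 180 194 194
235 193 193 194 195 195 188 160 132 100  76  70  71  71  70  71  69  70  71  70  72  73  77  81  83  86  90  91 100 131 146 159 186 194 195 195
238 196 194 196 194 195 195 192 176 155 135 113  86  76  73  72  71  69  71  71  71  75  78  81  84  91 109 130 144 158 186 197 196 197 196 196
241 194 192 192 193 193 192 192 192 190 180 163 149 140 130 112 100  94  91  87  89 101 109 119 131 143 156 172 185 193 195 195 195 195 194 194
```

Three balls are visible inside the flask from this oblique angle, and the mouth is where I computed it. Descending on the neck.

>>> {"op": "servo_tool", "data": {"steps": [{"dx": -0.007,"dy": 0,"dz": 0.02,"turn": 0,"jaw": 0.085},{"dx": 0,"dy": 0,"dz": 0.035,"turn": 0,"jaw": 0.085},{"dx": 0,"dy": 0,"dz": 0.035,"turn": 0,"jaw": 0.085},{"dx": 0,"dy": 0,"dz": 0.025,"turn": 0,"jaw": 0.085},{"dx": 0,"dy": 0,"dz": 0.015,"turn": 0,"jaw": 0.085}], "newtons": 20}}

```text
time_s: 41.25
tcp_pos: [564.3, -6.0, 84.3]
tool_rot: [-179.4, 0.4, 174.8]
contact_force: [-0.4, 0.4, -0.1]
grip_width: 85.2
grip_force: 0.0
```

>>> {"op": "servo_tool", "data": {"steps": [{"dx": 0,"dy": 0,"dz": 0.008,"turn": 0,"jaw": 0.085},{"dx": 0,"dy": 0,"dz": 0,"turn": 0,"jaw": 0.085},{"dx": 0,"dy": 0,"dz": 0,"turn": 0,"jaw": 0.085}], "newtons": 20}}

```text
time_s: 41.55
tcp_pos: [565.7, -6.7, 79.7]
tool_rot: [-179.4, 0.7, 174.7]
contact_force: [-0.3, -0.1, 0.6]
grip_width: 85.2
grip_force: 0.0
```

>>> {"op": "servo_tool", "data": {"steps": [{"dx": 0.007,"dy": 0,"dz": 0.001,"turn": 0,"jaw": 0.085},{"dx": 0,"dy": 0,"dz": 0,"turn": 0,"jaw": 0.085},{"dx": 0,"dy": 0,"dz": 0,"turn": 0,"jaw": 0.07},{"dx": 0,"dy": 0,"dz": 0,"turn": 0,"jaw": 0.062},{"dx": 0,"dy": 0,"dz": 0,"turn": 0,"jaw": 0.055}], "newtons": 20}}

```text
time_s: 42.05
tcp_pos: [558.0, -6.1, 78.6]
tool_rot: [-179.4, 0.6, 174.7]
contact_force: [-0.5, 2.3, 2.6]
grip_width: 55.2
grip_force: 16.6
```

>>> {"op": "servo_tool", "data": {"steps": [{"dx": 0,"dy": 0,"dz": 0,"turn": 0,"jaw": 0.045},{"dx": 0,"dy": 0,"dz": 0,"turn": 0,"jaw": 0.045},{"dx": 0,"dy": 0,"dz": 0,"turn": 0,"jaw": 0.045}], "newtons": 60}}

```text
time_s: 42.35
tcp_pos: [558.1, -6.1, 78.7]
tool_rot: [-179.4, 0.6, 174.7]
contact_force: [-1.0, 1.5, 5.6]
grip_width: 54.6
grip_force: 62.2
```

```bash
python3 -c "
from h import *
b=grab('side','s13');s=monitor.observe();print(s['tcp_pos'],s['contact_force'])
for z in(121,): print(proj(b,[558,-7,z]))
dump(b,284,232,48,40)
"
```

```text
[558.08549522  -6.07964673  78.70026074] [-0.83936067  2.96025529  5.47826771]
[283.65322373 206.83567907]
184 ..............................+oooo+++++ooooo++oo...............................
186 ..............................+ooo+++++oooooo++oo...............................
188 ..............................+oo++++++oooooo++oo...............................
190 .............................++++#####+++oooo+ooo...............................
192 ..............................ooo+++++ooooooooooo...............................
194 ..............................ooo+++++ooooooo+ooo...............................
196 ..............o...............ooo+++++ooooooooooo...............................
198 ..............................oooooooooooooo+ooo................................
200 ..............................ooooooooooooo++ooo................................
202 ..............................+oooooooooooooooo.................................
204 ..............................oooooo++ooooooo+++................................
206 .............................##oooo+###+oooo+#++###+..
[... 2386 characters left out ...]
....................
264 ................................................................................
266 ................................................................................
268 ................................................................................
270 ................................................................................
272 ................................................................................
274 ........................+++++++.................................................
276 ........................o++++o..................................................
278 .......................##+##++#.................................................
```

>>> {"op": "servo_tool", "data": {"steps": [{"dx": 0,"dy": 0,"dz": -0.01,"turn": 0,"jaw": 0.045},{"dx": 0,"dy": 0,"dz": -0.025,"turn": 0,"jaw": 0.045},{"dx": 0,"dy": 0,"dz": -0.03,"turn": 0,"jaw": 0.045},{"dx": 0,"dy": 0,"dz": -0.025,"turn": 0,"jaw": 0.045},{"dx": 0,"dy": 0,"dz": -0.01,"turn": 0,"jaw": 0.045}], "newtons": 60}}

```text
time_s: 42.9
tcp_pos: [557.7, -5.6, 180.3]
tool_rot: [-179.3, 0.8, 174.7]
contact_force: [-0.1, -0.1, -2.0]
grip_width: 53.9
grip_force: 64.2
```

>>> {"op": "servo_tool", "data": {"steps": [{"dx": 0,"dy": 0,"dz": 0,"turn": 0,"jaw": 0.045},{"dx": 0,"dy": 0,"dz": 0,"turn": 0,"jaw": 0.045}], "newtons": 60}}

```text
time_s: 43.1
tcp_pos: [555.8, -5.4, 176.8]
tool_rot: [-179.3, 0.5, 174.7]
contact_force: [-0.3, -0.3, -2.7]
grip_width: 54.2
grip_force: 64.1
```

```bash
python3 - <<'E'
from h import *
t=grab('top','t14');b=grab('side','s14');s=monitor.observe();T=s['tcp_pos'];print(T,s['contact_force'],s['time_s'])
def ring(f,box,z):
    P=f['pixels'].astype(int);x0,x1,y0,y1=box
    m=((P.min(2)>175)&(P.max(2)-P.min(2)<35)).astype(np.uint8)[y0:y1,x0:x1]
    for r in m[::2]:print(''.join('#' if q else '.' for q in r))
    cs,h=cv2.findContours(m,cv2.RETR_CCOMP,cv2.CHAIN_APPROX_NONE)
    for c,hh in zip(cs,h[0]):
        if len(c)>20:
            e=cv2.fitEllipse(c);print('hole' if hh[3]>=0 else 'out',e,onz(f,e[0][0]+x0,e[0][1]+y0,z).round(1))
ring(t,(340,395,190,240),54)
ring(b,(215,305,272,335),54)
dump(b,283,196,46,36)
E
```

```text
[555.30526563  -5.34591702 176.23721799] [ 0.4778084   0.63967744 -2.85333293] 43.2
.......................................................
.......................................................
.......................................................
.......................................................
.......................................................
.......................................................
......................#############....................
...................#######################...#.........
.................######..........########..............
................#####...............######.............
.............######..................######............
............######....................######...........
...........#######.....................#####...........
..............####.....................#####...........
..............####....................######...........
...............####..................######............
................#####...............#######............
.................######..........########..............
........
[... 6656 characters left out ...]
.......
224 ........................................................................
226 ........................................................................
228 ........................................................................
230 ........................................................................
232 ........................................................................
234 ........................................................................
236 ........................................................................
238 ........................................................................
240 ........................................................................
```

>>> {"op": "servo_tool", "data": {"steps": [{"dx": 0,"dy": -0.02,"dz": 0,"turn": 0,"jaw": 0.045},{"dx": 0.001,"dy": -0.035,"dz": 0,"turn": 0,"jaw": 0.045},{"dx": 0.001,"dy": -0.042,"dz": 0,"turn": 0,"jaw": 0.045},{"dx": 0.001,"dy": -0.042,"dz": 0,"turn": 0,"jaw": 0.045},{"dx": 0.001,"dy": -0.042,"dz": 0,"turn": 0,"jaw": 0.045}], "newtons": 60}}

```text
time_s: 43.7
tcp_pos: [534.6, -186.2, 178.5]
tool_rot: [-179.4, 0.4, 174.7]
contact_force: [0.7, 0.0, -2.6]
grip_width: 54.2
grip_force: 64.2
```

>>> {"op": "servo_tool", "data": {"steps": [{"dx": 0,"dy": -0.036,"dz": 0,"turn": 0,"jaw": 0.045},{"dx": 0,"dy": -0.025,"dz": 0,"turn": 0,"jaw": 0.045},{"dx": 0,"dy": -0.015,"dz": 0,"turn": 0,"jaw": 0.045},{"dx": 0,"dy": 0,"dz": 0,"turn": 0,"jaw": 0.045},{"dx": 0,"dy": 0,"dz": 0,"turn": 0,"jaw": 0.045}], "newtons": 60}}

```text
time_s: 44.2
tcp_pos: [528.4, -259.9, 180.0]
tool_rot: [-179.5, 0.5, 174.7]
contact_force: [0.3, -0.9, -2.6]
grip_width: 54.3
grip_force: 64.3
```

```bash
python3 - <<'E'
from h import *
t=grab('top','t15');b=grab('side','s15');s=monitor.observe();T=s['tcp_pos'];print(T,s['tool_rot'],s['contact_force'],s['time_s'])
r=[533.5,-261.5,54];print('ring px',proj(b,r),'tcp',proj(b,T))
dump(b,265,262,60,44)
E
```

```text
[ 528.70779252 -259.38057163  180.4596464 ] [-179.42356671    0.52697088  174.75991541] [-0.84238896  0.47370164 -3.0892982 ] 44.3
ring px [261.95838751 295.69052128] tcp [257.90983967 228.77326009]
202 ....................oooooooo+###+oooooooo+####+++.......................................
204 ....................+ooooooo+###++ooooooo+###+++####+...................................
206 ...................++oooooooo+++++ooooooo+###+++######..................................
208 ...................##oooo+++++o+oooooooo++###+++######..................................
210 ...................#+oooo++++++++oooooooo+#+##+######+..................................
212 ...................#+ooooooooooooooooooo+####@#######+..................................
214 ...................+#+++++oooooooooooo+o#############+..................................
216 ...................+######+oooooooooo+#++############+..................................
218 ....................#####+++ooooooooo+#++############+..................................
220 ....................######++ooooooooo+#+#############+......
[... 3978 characters left out ...]
###############@@@@@@@@@#o+++++++########........
308 ######@@@#############@@@@@@@@@@@@@@##########@@@@@@@@@@@@@@@@@#++++++++##########......
310 #####@@@@####+++++++#####@@@@@@@@@@@@@@@@@@@@@@@@@@@@@@@##@@@##@########@##########.....
312 ######@@@####+++++++++########@@@@@@@@@@@@@@@@@@@@###########@#@@@@@@@@@############....
314 #####@@@@####+++++++++++++####@@@@@@@@@@@###############+#+#######@@@@###############...
316 #####+####++o++++++++++++++ooooo+###############++ooooooo+++++####@@@@#################.
318 #####++++##+o++#########++++ooooooooooooooooooooooooooooo+++++####@@@###################
320 #####+++++++o+############++oooooooooooooooooooooooooooo++++++####@@@####++#############
```

>>> {"op": "servo_tool", "data": {"steps": [{"dx": -0.004,"dy": -0.001,"dz": 0.015,"turn": 0,"jaw": 0.045},{"dx": 0,"dy": 0,"dz": 0.02,"turn": 0,"jaw": 0.045},{"dx": 0,"dy": 0,"dz": 0.02,"turn": 0,"jaw": 0.045},{"dx": 0,"dy": 0,"dz": 0.008,"turn": 0,"jaw": 0.045},{"dx": 0,"dy": 0,"dz": 0,"turn": 0,"jaw": 0.045}], "newtons": 80}}

```text
time_s: 44.8
tcp_pos: [532.4, -261.4, 116.7]
tool_rot: [-179.4, 0.4, 174.8]
contact_force: [-0.7, -0.1, -3.2]
grip_width: 54.3
grip_force: 84.6
```

```bash
python3 - <<'E'
from h import *
b=grab('side','s16');s=monitor.observe();T=s['tcp_pos'];print(T,s['tool_rot'],s['contact_force'],s['time_s'])
z=T[2]-78.7+9+41
for y in(-256,-261,-266): print(y,'belly px',proj(b,[533.5,y,z]))
print('ring',proj(b,[533.5,-261.5,54]))
dump(b,262,285,36,44)
E
```

```text
[ 533.16873046 -262.00388035  117.83738245] [-179.3925003     0.53170282  174.74215817] [ 0.07016589  0.28671178 -2.23155081] 44.85
-256 belly px [261.93763733 276.45691466]
-261 belly px [261.65213099 277.95363669]
-266 belly px [261.36305583 279.46906774]
ring [261.95838751 295.69052128]
249 ..........................++ooo+++++++++ooooooo#####@######+............................
251 ..........................#+oooooooooooooooooo+############+............................
253 ..........................###++++ooooooooooo+++############+............................
255 oooo......................#####+#+ooooooooo+#++############+............................
257 ..ooo......................####+#+ooooooooo+##+###########++............................
259 .ooooo.....................####+#+ooooooooo+#++############.............................
261 oooooo.....................######+ooooooooo+##############+.............................
263 oooooo....................########+oooooooo+##+###########+##...........................
265 oooooo..................+#########+oooooooo#@#############+##
[... 1838 characters left out ...]
+++++++++++++++++###@@@@@@@#o+++++++########.....
307 ########@@@@@#@@@#######@@@@@@@@@@@#####+++++++++#####@@@@@@@@@@@@#o+++++++#########....
309 ########@@@@@###+++++######@@@@@@@@@@@@@@@@@@@@@@@@@@@@@@@@@@@@@@@@#++++#+###########...
311 ########@@@@####++++++++######@@@@@@@@@@@@@@@@@@@@@@@@@@@#####@@@@@@@####@@@##########..
313 ########@@@@####+++++++++++###@@@@@@@@@@@@@@@@@@@##################@@@@@@@@#############
315 #########@@@###+++++++++++++++++#####@@@@@@@@@@@@@######+oo+++++#####@@@@###############
317 ########++++##++++#######++++++oooooooooooo+oooooooooooooooo+++++####@@@@###############
319 ########++++++++++##########+++ooooooooooooooooooooooooooooo+++++###@@@@####+###########
```

>>> {"op": "servo_tool", "data": {"steps": [{"dx": -0.001,"dy": 0,"dz": 0.004,"turn": 0,"jaw": 0.045},{"dx": 0,"dy": 0,"dz": 0.003,"turn": 0,"jaw": 0.045},{"dx": 0,"dy": 0,"dz": 0.002,"turn": 0,"jaw": 0.045}], "newtons": 80}}

```text
time_s: 45.15
tcp_pos: [535.0, -263.3, 109.7]
tool_rot: [-179.3, 0.7, 174.7]
contact_force: [0.4, 1.8, 2.2]
grip_width: 53.8
grip_force: 85.0
```

>>> {"op": "servo_tool", "data": {"steps": [{"dx": 0,"dy": 0,"dz": 0.002,"turn": 0,"jaw": 0.045},{"dx": 0,"dy": 0,"dz": 0.002,"turn": 0,"jaw": 0.045},{"dx": 0,"dy": 0,"dz": 0,"turn": 0,"jaw": 0.045}], "newtons": 80}}

```text
time_s: 45.45
tcp_pos: [535.0, -263.3, 105.7]
tool_rot: [-179.3, 0.7, 174.7]
contact_force: [0.1, 1.7, 4.7]
grip_width: 54.5
grip_force: 85.1
```

>>> {"op": "servo_tool", "data": {"steps": [{"dx": 0,"dy": 0.001,"dz": 0.003,"turn": 0,"jaw": 0.045},{"dx": 0,"dy": 0.001,"dz": 0.003,"turn": 0,"jaw": 0.045},{"dx": 0,"dy": 0,"dz": 0.003,"turn": 0,"jaw": 0.045},{"dx": 0,"dy": 0,"dz": 0.002,"turn": 0,"jaw": 0.045},{"dx": 0,"dy": 0,"dz": 0,"turn": 0,"jaw": 0.045}], "newtons": 80}}

```text
time_s: 45.95
tcp_pos: [535.2, -261.9, 95.4]
tool_rot: [-179.3, 0.7, 174.7]
contact_force: [-1.5, 0.9, 10.4]
grip_width: 54.2
grip_force: 85.5
```

>>> {"op": "servo_tool", "data": {"steps": [{"dx": 0,"dy": 0,"dz": 0.002,"turn": 0,"jaw": 0.045},{"dx": 0,"dy": 0,"dz": 0.002,"turn": 0,"jaw": 0.045},{"dx": 0,"dy": 0,"dz": 0,"turn": 0,"jaw": 0.045}], "newtons": 80}}

```text
time_s: 46.25
tcp_pos: [535.2, -261.8, 91.8]
tool_rot: [-179.3, 0.7, 174.7]
contact_force: [-3.3, 2.5, 13.1]
grip_width: 54.2
grip_force: 85.7
```

>>> {"op": "servo_tool", "data": {"steps": [{"dx": 0,"dy": 0,"dz": 0.002,"turn": 0,"jaw": 0.045},{"dx": 0,"dy": 0,"dz": 0,"turn": 0,"jaw": 0.045}], "newtons": 80}}

```text
time_s: 46.45
tcp_pos: [535.3, -261.9, 90.7]
tool_rot: [-179.3, 0.7, 174.7]
contact_force: [-3.5, 3.3, 15.8]
grip_width: 54.6
grip_force: 85.8
```

>>> {"op": "servo_tool", "data": {"steps": [{"dx": 0.001,"dy": 0.001,"dz": 0.001,"turn": 0,"jaw": 0.045},{"dx": 0,"dy": 0,"dz": 0.001,"turn": 0,"jaw": 0.045},{"dx": 0,"dy": 0,"dz": 0,"turn": 0,"jaw": 0.045},{"dx": 0,"dy": 0,"dz": 0,"turn": 0,"jaw": 0.045}], "newtons": 80}}

```text
time_s: 46.85
tcp_pos: [535.2, -261.7, 90.4]
tool_rot: [-179.2, 0.9, 174.6]
contact_force: [-5.4, 2.9, 23.7]
grip_width: 54.1
grip_force: 86.5
```

```bash
python3 - <<'E'
from h import *
b=grab('side','s17');s=monitor.observe();T=s['tcp_pos'];print(T,s['tool_rot'],s['contact_force'],s['grip_force'],s['time_s'])
print('ring up/down',proj(b,[533.5,-261.5,54]),proj(b,[533.5,-261.5,36]), 'belly seated', proj(b,[533.5,-261.5,36-17+41]))
dump(b,262,292,40,44)
t=grab('top','t17')
p=proj(b,[690,124,30]).astype(int);print('cup',p);dump(b,p[0],p[1],22,26)
E
```

```text
[ 535.21924726 -261.75008748   90.40081352] [-179.15468145    0.86563913  174.64470629] [-6.16712026  3.00007393 23.96153942] 86.54139233753085 46.9
ring up/down [261.95838751 295.69052128] [262.12556934 304.46685208] belly seated [261.90200262 292.73055583]
252 .............................oooooooooooooooooo+o++###+###..............................
254 oo...........................oooooooooooooooooooo+###+######............................
256 .oooo........................ooooooooooooooooooo++###+#######...........................
258 ..oooo......................#ooooooo+###+ooooooo++###+#######...........................
260 .ooooo......................#+oooooooooooooooooo+###++#######...........................
262 oooooo......................#+oooo+ooooooooooooo++##+#######+...........................
264 oooooo......................++ooo+++++++++oooooo+#@@@#######+...........................
266 oooooo......................#+oooooooooooooooooo+###########+...........................
268 oooo........................##+++++oooooooooo+#++###########+...........................
270 
[... 3446 characters left out ...]
oooo...........o
220 ............+######@@@@@@@@@####..ooooo............o
222 .............##################+.ooooo.............o
224 .............+#################+ooooo..............o
226 .............+#################+oooo...............o
228 .............#################+oooo...............oo
230 .............+################....................oo
232 ..............################....................oo
234 ..............+##############.....................oo
236 .................+#########.......................oo
238 ..................................................oo
240 ..................................................oo
242 ..................................................oo
```

The ring is fully down at about 24 N. The flask is upright and within about 2 mm of centre, and the cup stands upright and clear of the fingers. Handing in.

```bash
python3 -c "
from bench import workorder
print(workorder.finish_job())"
```

```text
the job is handed in; nothing more can be done
None
```

I handed the job in at 46.9 s, with the flask gripped and pressed down and the ring fully down (wrist force about 24 N); the hand-in returned no verdict. The cup is empty and upright about 220 mm from where it started, after a push of up to 63 N against the instrument case while righting it, and I could see only three of the five balls inside the flask.

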